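# Gauge a blind post socket and fit the rest post that matches

### The arm

A 6-joint arm with a two-finger parallel gripper is mounted at the origin on the work surface. World frame = base frame: x ahead of the robot, y to its left, z up, the work surface at z = 0. Lengths are in mm, angles in rad, forces in N, time in s.
With the tool pointing down it reaches from about 350 to 800 mm from the base axis. Payload 7.3 kg.
Tool frame: the origin (TCP) lies on the mounting face of the last link; the fingertips stand 173 mm ahead of it and the grasp point (between the pads) lies 155 mm ahead of it; z points along the fingers, y is the direction in which the jaws open and shut (so a half turn about z gives the same grasp; the last joint's range is limited). The gripper opens to 85 mm and grips with 20 to 120 N. Pads are 22 mm wide; open, the fingers measure 114 mm over their backs; the gripper's body (76 mm by 85 mm) begins 54 mm behind the grasp point. The pads swing forward as they close: fully open they stand 13 mm farther back than shut.
Start: joints at [1.017, 0.342, 1.524, -0, 1.275, -0.146], TCP at [208.189, 481.96, 404.722] pointing down, gripper open.
Joint ranges: [-2.53, 2.53], [-0.77, 2.02], [0.04, 2.7], [-1, 4.14], [0.28, 2.66], [-3.11, 3.11]. Speed limits (rad/s): [2.57, 2.57, 3.14, 3.14, 3.14, 3.14].

### API

Orientations are given as a rotation vector (axis times angle).
In Python, from station import manip gives the robot as it stands.
- The arm moves only by the tool step_arm, never from a script. Its argument "series" is a list of rows, each a list of 3 entries, a list of its own where there are three numbers: the shift along the tool's x, y, z in mm, then the turn, a rotation vector about the tool's x, y, z in degrees, then the finger opening in mm, from 0 to 85.4. A call has 1 to 12 rows; each row is the pose to reach, as a shift and turn from the pose commanded when the call began, along the tool's axes at that moment; what a row does not reach only later rows make up. A row lasts 1/10 s, in which the tool goes at most 50 mm and 8.59 degrees, less where a joint would pass 70% of its speed; a pose out of reach is approached as far as the arm can. A call with a gripper value outside its range is refused whole. The fingers move at their own pace and stop on an object; "grip_force" is the grip in N (left out, the last holds). Time passes only in rows, so rows that repeat a pose let the fingers close. It gives the time, the measured TCP pose, the force and the opening at its end, in the units of the state.
- manip.observe(): the state, without advancing time (a new reading comes with each control period).
- manip.snapshot(name): name is "side" or "top" or "wrist"; returns a dict with "img" (480x640x3 uint8, red, green, blue), "fx", "fy", "cx", "cy" (pixels), "cam_to_world" (4x4, takes a point from camera to world coordinates). Camera axes: x right, y down, z forward; pixel columns grow to the right and rows downward; lengths in mm; the calibration is good to about 2 mm. A picture is of the moment at which its call begins. There is no depth.
- manip.sign_off(): hands the job in, once; it reports no verdict.
The state is a dict: "time": time; "joint_pos": joint angles; "qvel": joint speeds; "joint_efforts": joint torques, N m; "tool_pos": TCP position; "ee_rot": TCP orientation; "contact_force": force on the tool from outside, world axes, zero at the start; "ft_torque": the same for the moment, N m; "width": opening from 0.0 (shut) to 1.0 (fully open).
Only numpy, scipy, OpenCV 4.12 (cv2) and the standard library are available. Lean on these libraries where they do the work, as an engineer would, in place of code of your own. Each camera call takes 0.05 s, during which the arm holds its last target.

### The job

The drone repair cradle is missing one of its four rest posts, and nobody knows how deep its empty socket is. Feel gently for the bottom of the socket with the depth rod, keep the rod steady on it for half a second to take the depth, and hang the rod back in its stand; then take the one spare post that will stand level with the other three, press it gently home on the bottom of the socket past its spring plunger, and let go. Do not try the wrong posts in the socket, leave them in the rack, and leave the drone, battery and screwdriver alone.

Things in the scene. Friction and masses are not known exactly. Their poses are not given: they have to be found in the camera images.
- cradle: Fixed drone repair cradle: aluminium base plate 170 x 170 x 10 mm on the bench, origin at its underside centre. Four grey square sockets (36 x 36 mm, rims 60 mm above the bench) at x, y = +-55 mm. Three hold a steel rest post whose black rubber top is 100 mm above the bench, 40 mm above the rim; the one at x = -55, y = +55 mm is open.
- socket_mouth (a point): Centre of the mouth of the open socket, 60 mm above the bench: a vertical round blind bore 17.5 mm wide; its flat bottom is a rubber disc that gives about 1 mm under 8 N. The depth below the rim is 18, 28, 38 or 48 mm, different at each start and not reported (its bottom is called floor_a, _b, _c or _d in that order). Axes as the cradle's, z up.
- plunger_nose (a point): Spring plunger of the open socket, with a brass barrel on the socket's outer face (the cradle's +y side): its steel ball nose sticks 2.5 mm into the bore 9 mm below the rim and gives way. It clamps a post, which drags about 2 to 5 N as it is pushed down and does not drop home by its own weight. The point is at the ball, 10 mm from the bore's axis.
- rest_top (a point): Centre of the top of one of the three posts that already stand in the cradle, 100 mm above the bench; the top of the fitted post must come level with it. No post is to be pressed with over 30 N.
- rod_grip (a point): Centre of the depth rod's black ribbed handle (16 mm in diameter, 46 mm long), 97 mm above the rod's flat tip. Below the handle: a flange 22 mm wide, 4 mm thick, its underside 70 mm above the tip, then a steel shaft 8 mm in diameter with dark rings every 10 mm. z points from tip to handle; 60 to 105 g; it is not to be pressed with over 15 N. At the start it hangs upright in its stand by the flange, tip 10 mm above the bench.
- stand_top (a point): Centre of the hole in the top of the gauge stand in which the rod hangs: a fixed dark steel stand, top plate 44 x 44 mm, 80 mm above the bench, with a through hole 12 mm wide that clears the shaft; below it the stand is open down to its foot (8 mm above the bench).
- rack: Fixed white post rack, 190 (its x) x 50 (its y) x 22 mm high, origin at the centre of its underside. Four vertical holes in a row along its x, at -67.5, -22.5, 22.5 and 67.5 mm, 18 mm wide, their floors 6 mm above the bench; a spare post stands in each, in any order.
- drone: Bystander: small grey four-rotor drone, about 195 x 195 x 70 mm, 270 mm over the blades, standing on the bench; origin at its underside centre. To be left alone.
- battery: Bystander: dark flight battery with an orange band, 85 x 45 x 30 mm, origin at its underside centre. To be left alone.
- driver: Bystander: screwdriver with a green handle, about 170 mm long, lying on the bench. To be left alone.
- post_a_mid (a point): Centre (half-way up) of the spare rest post with the red band: a round steel post 16 mm in diameter and 58 mm long with a black rubber top and a chamfered foot (2 mm x 3 mm), standing upright in the rack, z up; about 82 g. In a socket 18 mm deep its top comes 40 mm above the rim.
- post_b_mid (a point): Centre (half-way up) of the spare rest post with the yellow band: a round steel post 16 mm in diameter and 68 mm long with a black rubber top and a chamfered foot (2 mm x 3 mm), standing upright in the rack, z up; about 97 g. In a socket 28 mm deep its top comes 40 mm above the rim.
- post_c_mid (a point): Centre (half-way up) of the spare rest post with the green band: a round steel post 16 mm in diameter and 78 mm long with a black rubber top and a chamfered foot (2 mm x 3 mm), standing upright in the rack, z up; about 111 g. In a socket 38 mm deep its top comes 40 mm above the rim.
- post_d_mid (a point): Centre (half-way up) of the spare rest post with the blue band: a round steel post 16 mm in diameter and 88 mm long with a black rubber top and a chamfered foot (2 mm x 3 mm), standing upright in the rack, z up; about 125 g. In a socket 48 mm deep its top comes 40 mm above the rim.

How it is judged (in metres and radians):
On the way, in this order (a step that is already met when the one before it is completed fails the run):
1. the depth rod, held upright, rests on the bottom of the open socket with at least 1 N for 0.3 s ((contact force between rod and floor_a above 1 N or contact force between rod and floor_b above 1 N or contact force between rod and floor_c above 1 N or contact force between rod and floor_d above 1 N) and angle between rod_grip's own z axis and vertical below 0.15 rad and horizontal distance between rod_grip and socket_mouth below 0.012 m), for 0.3 s.
2. the post that matches the depth is pressed on the bottom of the socket with at least 2 N for 0.1 s ((contact force between post_a and floor_a above 2 N or contact force between post_b and floor_b above 2 N or contact force between post_c and floor_c above 2 N or contact force between post_d and floor_d above 2 N)), for 0.1 s.
At the end, for the whole second after the job is handed in: The matching post stands upright (0.10 rad) and still in the socket, its top level with the other three within 2 mm, within 4 mm of the bore axis; the other spares are within 15 mm of their start; the rod hangs still in its stand (6 mm sideways, 3 mm in height, 0.12 rad) (((height (world z) of post_a_mid between 0.069 and 0.073 m and horizontal distance between post_a_mid and socket_mouth below 0.004 m and angle between post_a_mid's own z axis and vertical below 0.1 rad and linear speed of post_a below 0.01 m/s and distance of each of post_b_mid, post_c_mid, post_d_mid from where it was at the start of the episode below 0.015 m) or (height (world z) of post_b_mid between 0.064 and 0.068 m and horizontal distance between post_b_mid and socket_mouth below 0.004 m and angle between post_b_mid's own z axis and vertical below 0.1 rad and linear speed of post_b below 0.01 m/s and distance of each of post_a_mid, post_c_mid, post_d_mid from where it was at the start of the episode below 0.015 m) or (height (world z) of post_c_mid between 0.059 and 0.063 m and horizontal distance between post_c_mid and socket_mouth below 0.004 m and angle between post_c_mid's own z axis and vertical below 0.1 rad and linear speed of post_c below 0.01 m/s and distance of each of post_a_mid, post_b_mid, post_d_mid from where it was at the start of the episode below 0.015 m) or (height (world z) of post_d_mid between 0.054 and 0.058 m and horizontal distance between post_d_mid and socket_mouth below 0.004 m and angle between post_d_mid's own z axis and vertical below 0.1 rad and linear speed of post_d below 0.01 m/s and distance of each of post_a_mid, post_b_mid, post_c_mid from where it was at the start of the episode below 0.015 m)) and horizontal distance between rod_grip and stand_top below 0.006 m and z of rod_grip in the frame of stand_top between 0.024 and 0.03 m and angle between rod_grip's own z axis and vertical below 0.12 rad and linear speed of rod below 0.01 m/s); the robot touches nothing.
It fails at once if the depth rod is pressed on the cradle or on the bottom of the bore with more than 15 N (contact force between rod and floor_a above 15 N or contact force between rod and floor_b above 15 N or contact force between rod and floor_c above 15 N or contact force between rod and floor_d above 15 N or contact force between rod and cradle above 15 N).
It fails at once if a post is pressed on the cradle or on the bottom of the bore with more than 30 N (contact force between any of post_a, post_b, post_c, post_d and floor_a above 30 N or contact force between any of post_a, post_b, post_c, post_d and floor_b above 30 N or contact force between any of post_a, post_b, post_c, post_d and floor_c above 30 N or contact force between any of post_a, post_b, post_c, post_d and floor_d above 30 N or contact force between any of post_a, post_b, post_c, post_d and cradle above 30 N).
It fails at once if a post that does not match the depth of the bore is put to the bottom of the socket (contact force between any of post_a, post_c, post_d and floor_b above 0.5 N or contact force between any of post_a, post_b, post_d and floor_c above 0.5 N or contact force between any of post_a, post_b, post_c and floor_d above 0.5 N or contact force between any of post_b, post_c, post_d and floor_a above 0.5 N).
It fails at once if the drone, the battery or the screwdriver is shifted by more than 15 mm (distance of any of drone, battery, driver from where it was at the start of the episode above 0.015 m).
It also fails if it takes over 61 s, if anything falls off the work surface, if the arm or the gripper's body presses on something with over 40 N, if the wrist force passes 120 N, or if a joint passes its speed limit or range.

## Working session

There is one attempt and no reset: what is moved stays moved. The work goes in short steps, Python scripts to look and compute and a tool call to move; the robot and the scene stay as the last step left them, time stands still between calls to the robot, and variables do not carry over. Pictures are saved under pics/ and viewed, and the job is handed in when it is done.

Besides the shell and the picture viewer there is one more tool, called after ">>>" as name(argument=value, ...) on one line, values as JSON. step_arm: Moves the arm, as the interface text tells. Its arguments: {"type":"object","properties":{"series":{"type":"array"},"grip_force":{"type":"number"}},"required":["series"]}

```bash
ls; mkdir -p pics; python3 - <<'E'
from station import manip
import cv2,json
s=manip.observe(); print(s)
for n in ["side","top","wrist"]:
    d=manip.snapshot(n); cv2.imwrite(f"pics/{n}0.png",d["img"][:,:,::-1])
    print(n,d["fx"],d["fy"],d["cx"],d["cy"],d["cam_to_world"])
E
```

```text
pics
{'time': 0.0, 'joint_pos': array([ 1.01699608e+00,  3.42743041e-01,  1.52500570e+00, -3.07327289e-05,
        1.27541958e+00, -1.46000589e-01]), 'qvel': array([ 0.00312733, -0.00045364,  0.00017827, -0.0007118 , -0.0029031 ,
       -0.00011258]), 'joint_efforts': array([ 2.04141006e-04, -4.33671927e+01, -2.46012837e+01, -1.21292414e-04,
        7.75806955e-03,  3.13313663e-06]), 'tool_pos': array([208.12349164, 481.8413664 , 404.0191575 ]), 'ee_rot': array([-6.36023033e-01, -3.07601261e+00,  2.34052871e-03]), 'contact_force': array([ 0.28489098, -0.45552118,  0.94922562]), 'ft_torque': array([-0.01620323,  0.00138321,  0.02181   ]), 'width': 1.0000634629802805}
side 585.4392229488178 585.4392229488178 317.3383209981255 241.161215292721 [[-9.79848189e-01 -1.25272140e-01  1.55577688e-01  2.83035560e+02]
 [-1.99701598e-01  5.98414907e-01 -7.75898750e-01  1.05854583e+03]
 [ 4.09848924e-03 -7.91332098e-01 -6.11372810e-01  9.32476056e+02]
 [ 0.00000000e+00  0.00000000e+00  0.00000000e+00  1.00000000e+00]]
top 451.29462846109834 451.29462846109834 321.3436461748526 246.56456369754238 [[-2.05174014e-02 -9.83622322e-01  1.79070279e-01  3.19660717e+02]
 [-9.99734691e-01  1.83091719e-02 -1.39757856e-02 -3.66081725e+01]
 [ 1.04682661e-02 -1.79309517e-01 -9.83737014e-01  1.03970746e+03]
 [ 0.00000000e+00  0.00000000e+00  0.00000000e+00  1.00000000e+00]]
wrist 349.4576342682811 349.4576342682811 321.62685236383845 246.1929615525149 [[ 3.95919423e-01  8.78793760e-01  2.66400710e-01  1.40705769e+02]
 [ 9.18284453e-01 -3.78508719e-01 -1.16124130e-01  5.12288628e+02]
 [-1.21416956e-03  2.90607429e-01 -9.56841600e-01  3.74459257e+02]
 [ 0.00000000e+00  0.00000000e+00  0.00000000e+00  1.00000000e+00]]
```

View pics/side0.png

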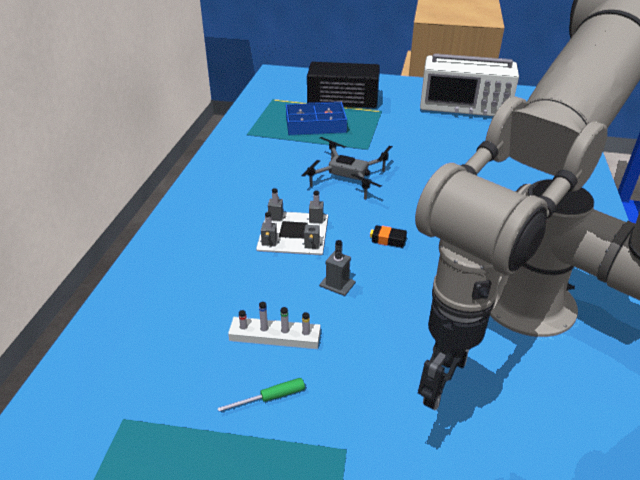

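View pics/top0.png

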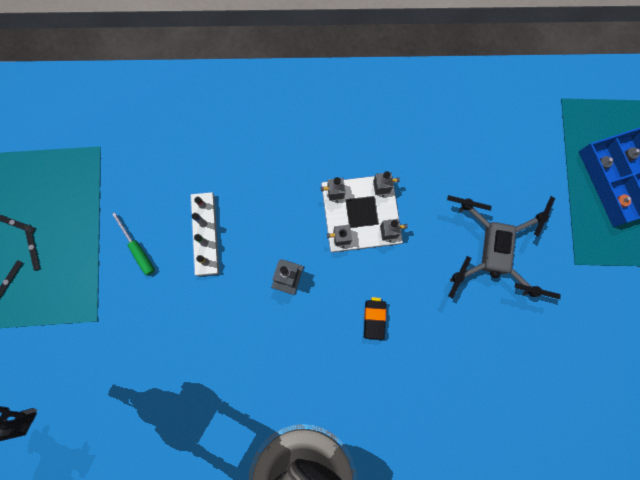

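View pics/wrist0.png

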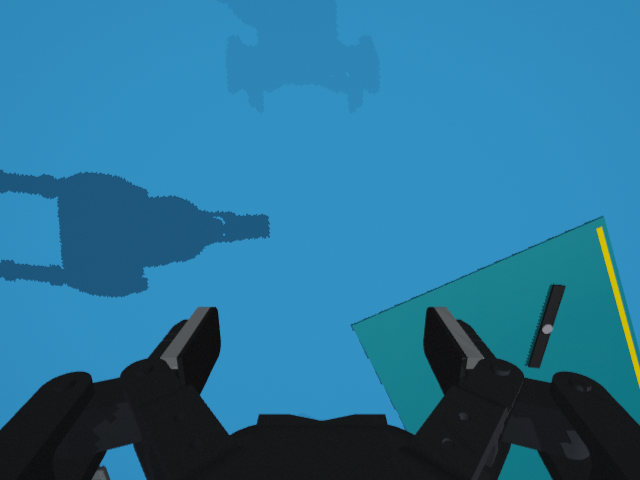

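The side view shows the cradle at about (293,230), the stand with the rod at (338,265), the rack at (275,325) and the screwdriver at (265,395). In the top view they are at (362,213), (287,277), (204,235) and (133,245). The wrist camera shows only bench. I'll zoom in on the first two.

```bash
python3 - <<'E'
import cv2
t=cv2.imread("pics/top0.png"); s=cv2.imread("pics/side0.png")
cv2.imwrite("pics/topz1.png",cv2.resize(t[160:310,180:420],None,fx=3.3,fy=3.3,interpolation=cv2.INTER_CUBIC))
cv2.imwrite("pics/sidez1.png",cv2.resize(s[180:355,220:360],None,fx=3.4,fy=3.4,interpolation=cv2.INTER_CUBIC))
E
```

```text
(no output)
```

View pics/topz1.png

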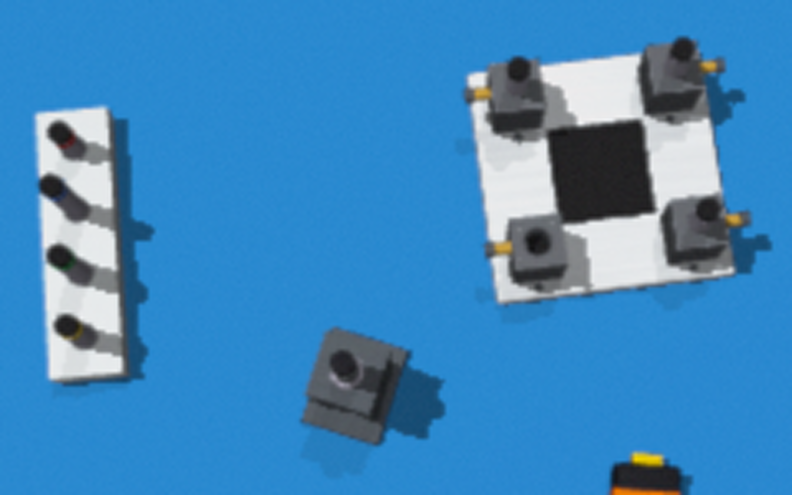

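View pics/sidez1.png

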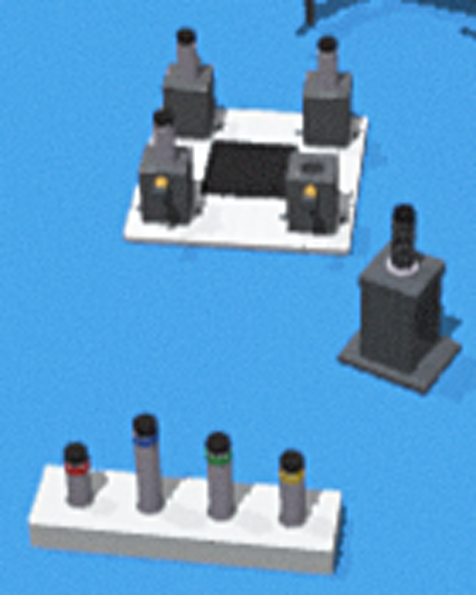

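The zooms show the open socket at top pixel (343,233), with its plunger barrel to the left. The rod handle's top is at (284,270). The rack order is red, blue, green, yellow, running from far to near. I'll measure all of these.

```bash
cat > h.py <<'E'
import numpy as np,cv2
from scipy.spatial.transform import Rotation as R
def ray(d,u,v):
    M=np.array(d["cam_to_world"]); c=M[:3,3]
    r=M[:3,:3]@np.array([(u-d["cx"])/d["fx"],(v-d["cy"])/d["fy"],1.]); return c,r/np.linalg.norm(r)
def plane(d,u,v,z):
    c,r=ray(d,u,v); return c+r*(z-c[2])/r[2]
def tri(d1,p1,d2,p2):
    c1,r1=ray(d1,*p1); c2,r2=ray(d2,*p2)
    A=np.stack([r1,-r2],1); t=np.linalg.lstsq(A,c2-c1,rcond=None)[0]
    a,b=c1+r1*t[0],c2+r2*t[1]; return (a+b)/2,np.linalg.norm(a-b)
def proj(d,P):
    M=np.array(d["cam_to_world"]); p=M[:3,:3].T@(np.array(P)-M[:3,3]); return d["fx"]*p[0]/p[2]+d["cx"],d["fy"]*p[1]/p[2]+d["cy"]
E
python3 - <<'E'
from h import *
from station import manip
T=manip.snapshot("top");S=manip.snapshot("side")
tz=lambda x,y:((x+.5)/3.3-.5+180,(y+.5)/3.3-.5+160)
sz=lambda x,y:((x+.5)/3.4-.5+220,(y+.5)/3.4-.5+180)
np.set_printoptions(precision=1,suppress=True)
for n,a,b,z in [("sock",(537,242),(313,167),60),("rodtop",(343,362),(403,213),130),
 ("red",(60,133),(76,452),64),("blue",(52,187),(145,423),94),("green",(60,257),(217,441),84),("yellow",(68,326),(292,460),74),
 ("p1",(518,68),(163,117),100),("p2",(683,48),(186,36),100),("p3",(709,210),(327,45),100)]:
    print(n,plane(T,*tz(*a),z),plane(S,*sz(*b),z),tri(T,tz(*a),S,sz(*b)))
for n,a,z in [("rack",(36,114),22),("rack",(107,108),22),("rack",(126,374),22),("rack",(50,380),22),("cr",(468,73),10),("cr",(734,272),10),("cr",(498,303),10)]:
    print(n,plane(T,*tz(*a),z))
E
```

```text
sock [527.8 -97.8  60. ] [529.  -95.6  60. ] (array([528.8, -97.9,  58.1]), np.float64(1.3470054803493607))
rodtop [439.7  28.  130. ] [440.8  34.6 130. ] (array([441.1,  28.4, 125.1]), np.float64(1.383717321394601))
red [608.2 223.2  64. ] [609.6 228.4  64. ] (array([610.3, 224.4,  59.7]), np.float64(1.6661835884715674))
blue [562.9 219.3  94. ] [564.9 224.8  94. ] (array([565.2, 220.7,  89.6]), np.float64(2.237317551202936))
green [518.4 215.5  84. ] [521.3 221.1  84. ] (array([521. , 216.8,  79.4]), np.float64(3.2291785522082557))
yellow [474.3 211.6  74. ] [475.6 217.8  74. ] (array([475.9, 213. ,  68.9]), np.float64(1.6722555944392228))
p1 [636.7 -86.2 100. ] [637.2 -80.2 100. ] (array([638.7, -86.4,  95.3]), np.float64(0.822329909664783))
p2 [ 648.7 -195.8  100. ] [ 648.7 -188.7  100. ] (array([ 650.8, -196.7,   94.6]), np.float64(0.44348956509570386))
p3 [ 538.4 -207.6  100. ] [ 539.8 -198.6  100. ] (array([ 541. , -208.8,   93.1]), np.float64(1.8262120669390847))
rack [634.8 251.7  22. ]
rack [638.4 201.7  22. ]
rack [448.5 184.4  22. ]
rack [445.4 236.2  22. ]
cr [663.9 -54.8  10. ]
cr [ 514.2 -239.4   10. ]
cr [495.2 -72.3  10. ]
```

```bash
cat >> h.py <<'E'
def rel(pos,yaw,s=None,cmdpos=None,cmdrot=None):
    """shift, turn in tool axes to reach TCP pos pointing down with tool y at angle yaw(deg)"""
    from station import manip
    s=s or manip.observe()
    R0=R.from_rotvec(s["ee_rot"] if cmdrot is None else cmdrot).as_matrix(); p0=s["tool_pos"] if cmdpos is None else np.array(cmdpos)
    a=np.radians(yaw); y=np.array([np.cos(a),np.sin(a),0]); z=np.array([0,0,-1.]); x=np.cross(y,z)
    R1=np.stack([x,y,z],1)
    return R0.T@(np.array(pos)-p0),np.degrees(R.from_matrix(R0.T@R1).as_rotvec())
E
python3 - <<'E'
from h import *
print(rel([440,28.5,360],95))
print(rel([440,28.5,360],95,cmdpos=[208.189,481.96,404.722]))
E
```

```text
(array([-392.64715454, -324.25674712,   44.56578087]), array([-3.38858304e-02, -1.46319012e-02, -2.83652074e+01]))
(array([-392.64397792, -324.31204055,   44.88625135]), array([-3.38858304e-02, -1.46319012e-02, -2.83652074e+01]))
```

>>> step_arm(series=[[[-98, -81, 11], [0, 0, -7], 45], [[-196, -162, 22], [0, 0, -14], 45], [[-294, -243, 33], [0, 0, -21], 45], [[-392.6, -324.3, 44.6], [0, 0, -28.4], 45], [[-392.6, -324.3, 44.6], [0, 0, -28.4], 45], [[-392.6, -324.3, 44.6], [0, 0, -28.4], 45], [[-392.6, -324.3, 44.6], [0, 0, -28.4], 45], [[-392.6, -324.3, 44.6], [0, 0, -28.4], 45], [[-392.6, -324.3, 44.6], [0, 0, -28.4], 45], [[-392.6, -324.3, 44.6], [0, 0, -28.4], 45], [[-392.6, -324.3, 44.6], [0, 0, -28.4], 45], [[-392.6, -324.3, 44.6], [0, 0, -28.4], 45]])

```text
time: 1.45
tool_pos: [440.9, 26.3, 359.7]
ee_rot: [0.132, -3.139, 0.0]
contact_force: [-0.2, 0.7, 0.4]
width: 0.53
```

```bash
python3 - <<'E'
from h import *
from station import manip
np.set_printoptions(precision=2,suppress=True)
d=manip.snapshot("wrist"); s=manip.observe();print(s["tool_pos"],s["ee_rot"],s["time"],s["contact_force"])
cv2.imwrite("pics/w1.png",d["img"][:,:,::-1])
import pickle;pickle.dump(d,open("w1.pkl","wb"))
print(d["cam_to_world"])
E
```

```text
[440.15  27.7  359.78] [ 0.13 -3.14 -0.  ] 1.5 [-0.01  1.03  0.57]
[[ -0.08   0.95   0.29 367.67]
 [  1.     0.08   0.02  21.13]
 [  0.     0.29  -0.96 330.05]
 [  0.     0.     0.     1.  ]]
```

View pics/w1.png

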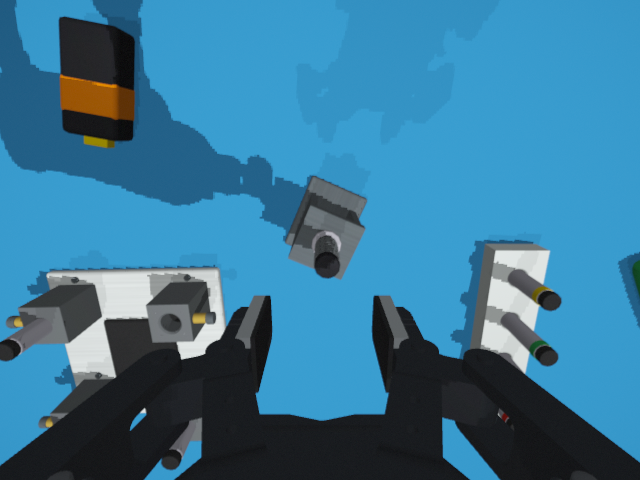

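The wrist view is clear. The rod's handle top is at about (327,265), the open socket bore at (171,321), and the yellow and green posts at (552,300) and (545,352). The pads are symmetric about column 321.

```bash
python3 - <<'E'
from h import *
import pickle
np.set_printoptions(precision=1,suppress=True)
d=pickle.load(open("w1.pkl","rb"))
im=d["img"]
a=cv2.resize(im[200:300,270:390][:,:,::-1],None,fx=4,fy=4,interpolation=cv2.INTER_CUBIC)
b=cv2.resize(im[280:360,130:230][:,:,::-1],None,fx=4,fy=4,interpolation=cv2.INTER_CUBIC)
b=cv2.copyMakeBorder(b,0,80,0,0,cv2.BORDER_CONSTANT)
cv2.imwrite("pics/w1z.png",cv2.hconcat([cv2.resize(a,(480,400)),b[:400]]))
for n,p,z in [("rodtop",(327,265),130),("sock",(171,321),60),("yel",(552,300),74),("gre",(545,352),84)]: print(n,plane(d,*p,z))
s=[440.15,27.7]
for z in (130,107,60): print(z,proj(d,[*s,z]))
print(proj(d,[*s,205]))
E
```

```text
rodtop [439.9  30.6 130. ]
sock [527.7 -95.8  60. ]
yel [474.6 216.   74. ]
gre [516.2 215.5  84. ]
130 (np.float64(322.27400799523974), np.float64(265.07228053421056))
107 (np.float64(322.20721566261795), np.float64(253.34129752728154))
60 (np.float64(322.10342854010577), np.float64(235.11278352368393))
(np.float64(322.6368482975455), np.float64(328.7992571720986))
```

View pics/w1z.png

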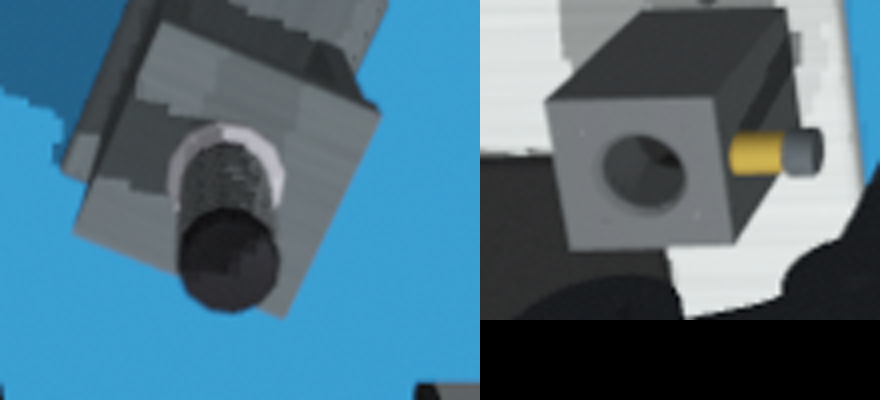

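>>> step_arm(series=[[[0, 1.9, 30], [0, 0, 0], 45], [[0, 1.9, 60], [0, 0, 0], 45], [[0, 1.9, 85], [0, 0, 0], 45], [[0, 1.9, 98], [0, 0, 0], 45], [[0, 1.9, 98], [0, 0, 0], 45], [[0, 1.9, 98], [0, 0, 0], 45], [[0, 1.9, 98], [0, 0, 0], 45]], grip_force=40)

```text
time: 2.2
tool_pos: [440.0, 31.0, 263.1]
ee_rot: [-0.139, 3.137, -0.0]
contact_force: [-0.5, -0.8, 0.1]
width: 0.525
```

```bash
python3 - <<'E'
from h import *
from station import manip
np.set_printoptions(precision=2,suppress=True)
d=manip.snapshot("wrist"); s=manip.observe();print(s["tool_pos"],s["time"],s["contact_force"],s["width"])
cv2.imwrite("pics/w2.png",d["img"][:,:,::-1])
E
```

```text
[440.04  30.85 263.12] 2.25 [-0.06 -0.39 -0.47] 0.5234897134491305
```

View pics/w2.png

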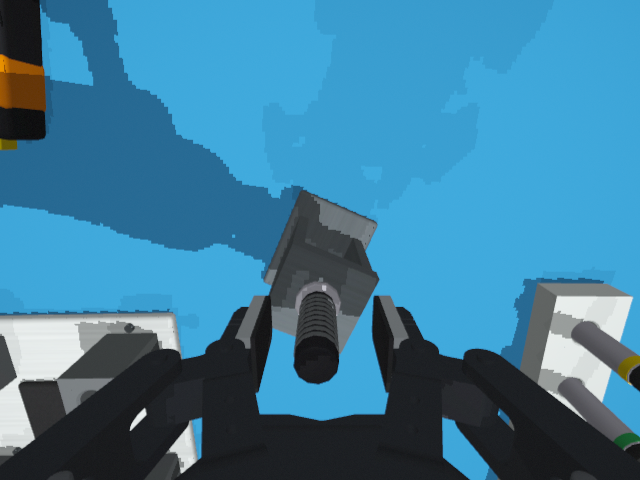

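The handle top is at (317,363), midway between the pads (centre column 321, about 1 mm off). I'll shift by that much and close.

>>> step_arm(series=[[[0, -0.8, 0], [0, 0, 0], 45], [[0, -0.8, 0], [0, 0, 0], 14], [[0, -0.8, 0], [0, 0, 0], 10], [[0, -0.8, 0], [0, 0, 0], 10], [[0, -0.8, 0], [0, 0, 0], 10], [[0, -0.8, 0], [0, 0, 0], 10], [[0, -0.8, 0], [0, 0, 0], 10], [[0, -0.8, 0], [0, 0, 0], 10]], grip_force=40)

```text
time: 3.05
tool_pos: [440.0, 29.6, 262.4]
ee_rot: [-0.138, 3.138, -0.0]
contact_force: [-1.6, -0.5, 5.2]
width: 0.176
```

```bash
python3 - <<'E'
from h import *
from station import manip
np.set_printoptions(precision=2,suppress=True)
d=manip.snapshot("wrist"); s=manip.observe();print(s["tool_pos"],s["time"],s["contact_force"],s["width"]*85.4, s["ft_torque"])
cv2.imwrite("pics/w3.png",d["img"][:,:,::-1])
E
```

```text
[439.97  29.59 262.4 ] 3.1 [-0.62  0.18  5.29] 15.085528266532773 [-0.02  0.22  0.04]
```

View pics/w3.png

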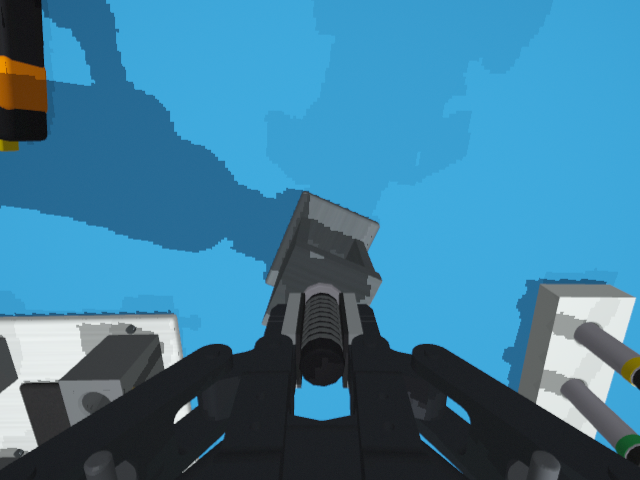

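>>> step_arm(series=[[[0, 0, -10], [0, 0, 0], 10], [[0, 0, -40], [0, 0, 0], 10], [[0, 0, -75], [0, 0, 0], 10], [[0, 0, -100], [0, 0, 0], 10], [[0, 0, -100], [0, 0, 0], 10], [[0, 0, -100], [0, 0, 0], 10], [[0, 0, -100], [0, 0, 0], 10]])

```text
time: 3.8
tool_pos: [439.4, 29.7, 361.0]
ee_rot: [0.138, -3.136, -0.001]
contact_force: [-0.4, 0.0, -0.5]
width: 0.176
```

```bash
python3 - <<'E'
from h import *
from station import manip
np.set_printoptions(precision=2,suppress=True)
d=manip.snapshot("wrist"); s=manip.observe();print(s["tool_pos"],s["time"],s["contact_force"],s["width"]*85.4, s["ft_torque"])
cv2.imwrite("pics/w4.png",d["img"][:,:,::-1])
S=manip.snapshot("side")["img"][150:350,240:440,::-1]
cv2.imwrite("pics/s4.png",cv2.resize(S,None,fx=3,fy=3))
import pickle;d1=pickle.load(open("w1.pkl","rb"))
print(plane(d1,171.2,323.5,60))
print(rel([528,-96.5,362],95,cmdpos=[440,29.6,362]))
E
```

```text
[439.5   29.69 360.85] 3.85 [-0.33  0.75 -1.12] 14.844368702237771 [ 0.04 -0.04 -0.  ]
[530.1  -95.76  60.  ]
(array([ -76.6 , -133.33,   -0.29]), array([ 0.04, -0.15,  0.03]))
```

View pics/s4.png

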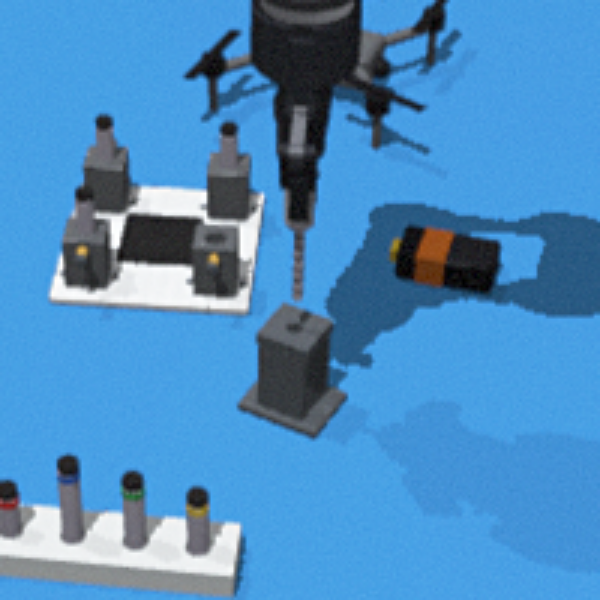

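View pics/w4.png

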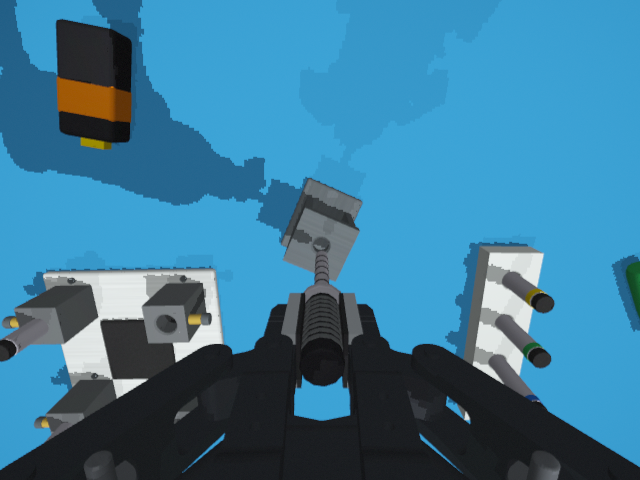

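The rod hangs upright in the grip and its tip shows at about (321,247), right over the stand hole. Next I'll go over the socket.

>>> step_arm(series=[[[-22, -38, 0], [0, 0, 0], 10], [[-45, -77, 0], [0, 0, 0], 10], [[-66, -114, 0], [0, 0, 0], 10], [[-77.6, -134.4, 0], [0, 0, 0], 10], [[-77.6, -134.4, 20], [0, 0, 0], 10], [[-77.6, -134.4, 35], [0, 0, 0], 10], [[-77.6, -134.4, 35], [0, 0, 0], 10], [[-77.6, -134.4, 35], [0, 0, 0], 10], [[-77.6, -134.4, 35], [0, 0, 0], 10]])

```text
time: 4.8
tool_pos: [529.2, -97.3, 327.7]
ee_rot: [-0.138, 3.138, -0.0]
contact_force: [0.1, 0.7, -1.0]
width: 0.179
```

```bash
python3 - <<'E'
from h import *
from station import manip
np.set_printoptions(precision=2,suppress=True)
d=manip.snapshot("wrist"); s=manip.observe();print(s["tool_pos"],s["time"],s["contact_force"],s["width"]*85.4, s["ft_torque"])
cv2.imwrite("pics/w5.png",cv2.resize(d["img"][180:330,230:430,::-1],None,fx=4,fy=4,interpolation=cv2.INTER_CUBIC))
import pickle;pickle.dump(d,open("w5.pkl","wb"))
x,y,z=s["tool_pos"]
for h in (75,60): print(h,proj(d,[x,y,h]))
t=manip.snapshot("side")["img"]
cv2.imwrite("pics/s5.png",cv2.resize(t[170:270,250:350,::-1],None,fx=6,fy=6,interpolation=cv2.INTER_CUBIC))
E
```

```text
[529.19 -97.31 327.87] 4.85 [ 0.14 -0.68 -1.02] 14.763331510140095 [ 0.02  0.04 -0.02]
75 (np.float64(320.15689321631913), np.float64(253.79334937926836))
60 (np.float64(320.2402256666217), np.float64(247.21293388318128))
```

View pics/w5.png

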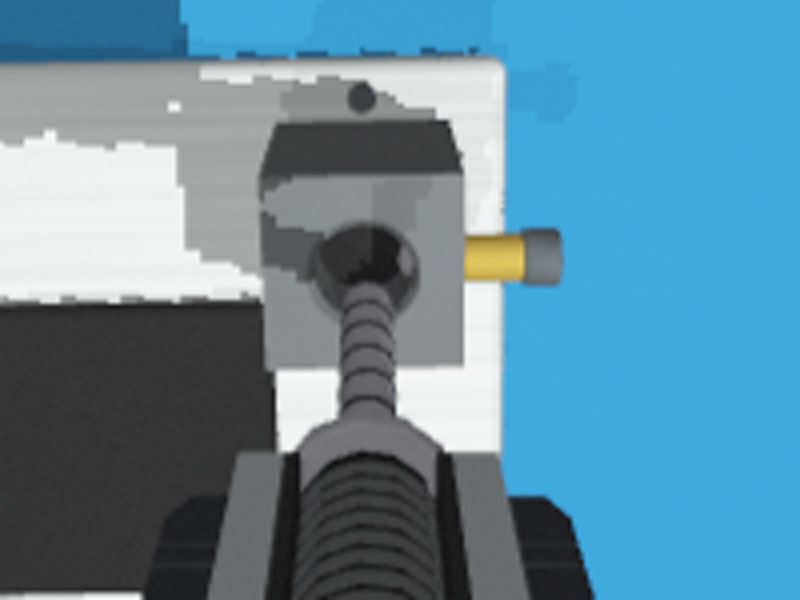

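View pics/s5.png

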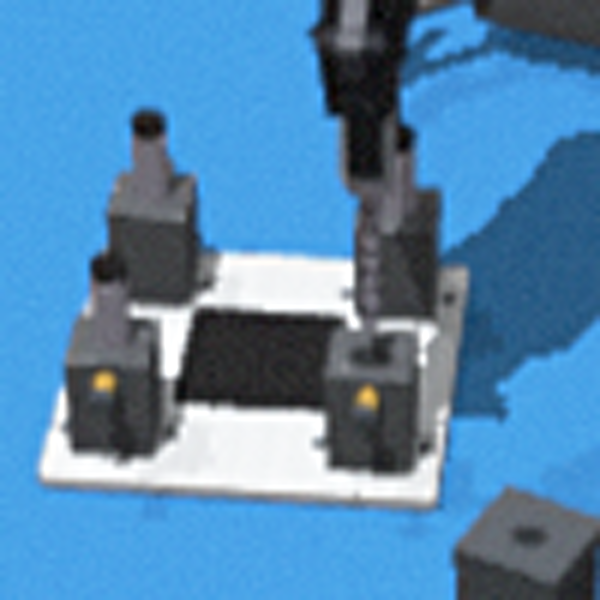

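The bore's centre is at wrist pixel (321,247) and the tool axis projects to (320,247), so the rod is within 1 mm of the bore axis. I'll descend in stages, checking force, towards the 18 mm floor first.

>>> step_arm(series=[[[0, 0.3, 15], [0, 0, 0], 10], [[0, 0.3, 28], [0, 0, 0], 10], [[0, 0.3, 30], [0, 0, 0], 10], [[0, 0.3, 31], [0, 0, 0], 10], [[0, 0.3, 31], [0, 0, 0], 10], [[0, 0.3, 31], [0, 0, 0], 10]])

```text
time: 5.5
tool_pos: [529.2, -97.1, 296.8]
ee_rot: [-0.138, 3.137, -0.001]
contact_force: [0.0, 0.3, -0.3]
width: 0.173
```

>>> step_arm(series=[[[0, 0, 1], [0, 0, 0], 10], [[0, 0, 1.6], [0, 0, 0], 10], [[0, 0, 2.2], [0, 0, 0], 10], [[0, 0, 2.8], [0, 0, 0], 10], [[0, 0, 3.2], [0, 0, 0], 10], [[0, 0, 3.2], [0, 0, 0], 10]])

```text
time: 6.1
tool_pos: [529.1, -97.1, 293.5]
ee_rot: [-0.138, 3.137, -0.0]
contact_force: [-0.9, 0.8, 5.5]
width: 0.176
```

>>> step_arm(series=[[[0, 0, 0], [0, 0, 0], 10], [[0, 0, 0], [0, 0, 0], 10], [[0, 0, 0], [0, 0, 0], 10], [[0, 0, 0], [0, 0, 0], 10], [[0, 0, 0], [0, 0, 0], 10], [[0, 0, 0], [0, 0, 0], 10]])

```text
time: 6.7
tool_pos: [529.1, -97.1, 293.5]
ee_rot: [-0.138, 3.137, -0.0]
contact_force: [-0.6, 0.7, 5.1]
width: 0.178
```

```bash
python3 - <<'E'
from h import *
from station import manip
np.set_printoptions(precision=2,suppress=True)
d=manip.snapshot("wrist"); s=manip.observe();print(s["tool_pos"],s["time"],s["contact_force"],s["width"]*85.4, s["ft_torque"])
cv2.imwrite("pics/w6.png",cv2.resize(d["img"][180:400,230:430,::-1],None,fx=2.7,fy=2.7,interpolation=cv2.INTER_CUBIC))
E
```

```text
[529.1  -97.1  293.54] 6.75 [-1.2   0.71  5.93] 14.74646281700389 [0.12 0.21 0.01]
```

View pics/w6.png

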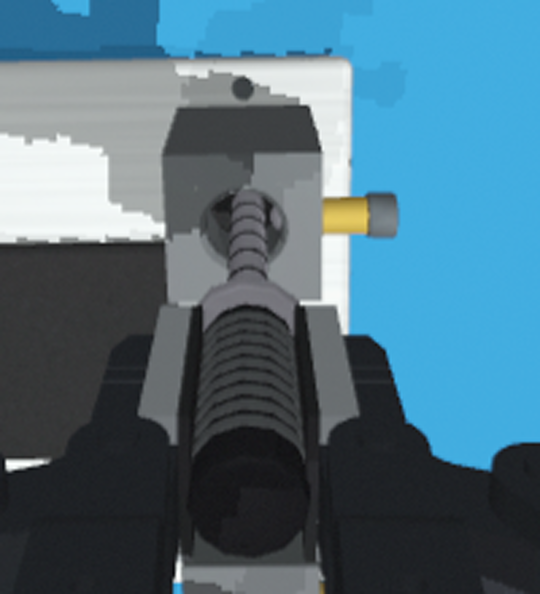

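Contact is steady at 6 to 7 N for over 0.6 s with the tip about 18 mm below the rim. 0.9 mm of give at about 6.5 N also fits the rubber floor. So the socket is 18 mm deep and the red post is the one. Now the rod goes back.

>>> step_arm(series=[[[0, 0, -15], [0, 0, 0], 10], [[0, 0, -45], [0, 0, 0], 10], [[0, 0, -69.2], [0, 0, 0], 10], [[22, 38, -69.2], [0, 0, 0], 10], [[45, 77, -69.2], [0, 0, 0], 10], [[66, 114, -69.2], [0, 0, 0], 10], [[77.6, 134.1, -69.2], [0, 0, 0], 10], [[77.6, 134.1, -69.2], [0, 0, 0], 10], [[77.6, 134.1, -55], [0, 0, 0], 10], [[77.6, 134.1, -50], [0, 0, 0], 10], [[77.6, 134.1, -50], [0, 0, 0], 10], [[77.6, 134.1, -50], [0, 0, 0], 10]])

```text
time: 7.95
tool_pos: [440.3, 29.2, 342.9]
ee_rot: [0.137, -3.138, -0.0]
contact_force: [-0.3, -0.7, 0.3]
width: 0.172
```

```bash
python3 - <<'E'
from h import *
from station import manip
np.set_printoptions(precision=2,suppress=True)
d=manip.snapshot("wrist"); s=manip.observe();print(s["tool_pos"],s["time"],s["contact_force"],s["width"]*85.4, s["ft_torque"])
cv2.imwrite("pics/w7.png",cv2.resize(d["img"][180:330,230:430,::-1],None,fx=4,fy=4,interpolation=cv2.INTER_CUBIC))
x,y,z=s["tool_pos"]
for h in (95,90,80): print(h,proj(d,[x,y,h]))
t=manip.snapshot("side")["img"]
cv2.imwrite("pics/s7.png",cv2.resize(t[210:310,290:390,::-1],None,fx=6,fy=6,interpolation=cv2.INTER_CUBIC))
E
```

```text
[440.28  29.24 343.08] 8.0 [ 0.31 -0.35 -1.14] 14.8312502546523 [ 0.02 -0.    0.04]
95 (np.float64(320.0656926195726), np.float64(256.41575699403))
90 (np.float64(320.09449242629506), np.float64(254.04515424316565))
80 (np.float64(320.14871167817546), np.float64(249.58219694293058))
```

View pics/w7.png

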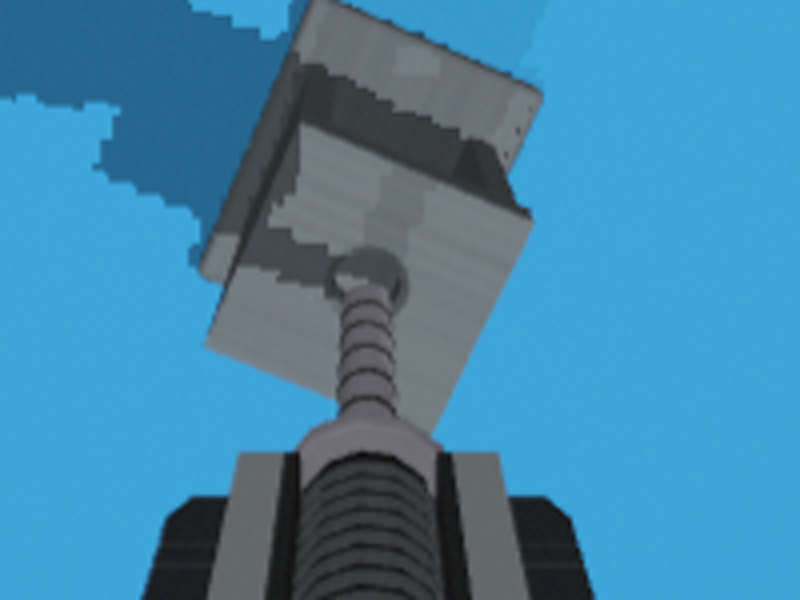

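View pics/s7.png

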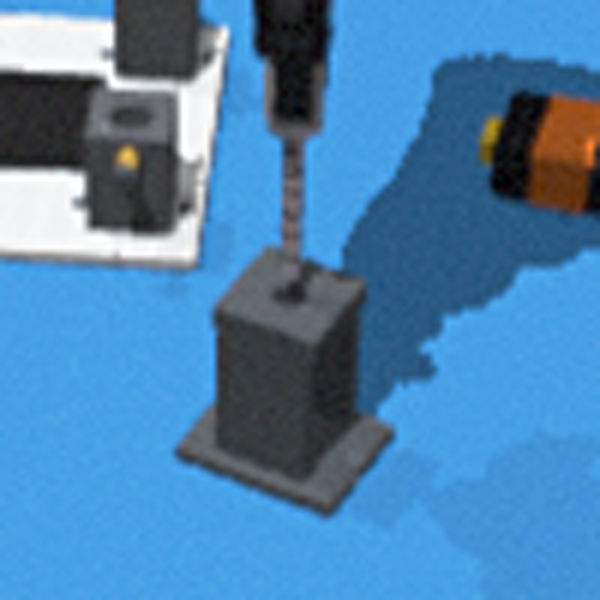

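The rod's axis (column 321.4) is over the stand hole's centre (321.6, 250.6), so I'll lower it in.

>>> step_arm(series=[[[0, 0.2, 20], [0, 0, 0], 10], [[0, 0.2, 45], [0, 0, 0], 10], [[0, 0.2, 65], [0, 0, 0], 10], [[0, 0.2, 76], [0, 0, 0], 10], [[0, 0.2, 79], [0, 0, 0], 10], [[0, 0.2, 80], [0, 0, 0], 10], [[0, 0.2, 80], [0, 0, 0], 10], [[0, 0.2, 80], [0, 0, 0], 10]])

```text
time: 8.85
tool_pos: [440.1, 29.8, 263.6]
ee_rot: [-0.138, 3.137, -0.0]
contact_force: [0.3, 0.4, -0.8]
width: 0.176
```

>>> step_arm(series=[[[0, 0, 0.9], [0, 0, 0], 10], [[0, 0, 0.9], [0, 0, 0], 10], [[0, 0, 0.9], [0, 0, 0], 24], [[0, 0, 0.9], [0, 0, 0], 45], [[0, 0, 0.9], [0, 0, 0], 45], [[0, 0, 0.9], [0, 0, 0], 45], [[0, 0, 0.9], [0, 0, 0], 45], [[0, 0, -25], [0, 0, 0], 45], [[0, 0, -60], [0, 0, 0], 45], [[0, 0, -100], [0, 0, 0], 45], [[0, 0, -100], [0, 0, 0], 45]])

```text
time: 9.95
tool_pos: [441.0, 29.8, 367.5]
ee_rot: [-0.138, 3.129, -0.002]
contact_force: [0.3, -0.3, -0.6]
width: 0.528
```

```bash
python3 - <<'E'
from h import *
from station import manip
np.set_printoptions(precision=2,suppress=True)
d=manip.snapshot("wrist"); s=manip.observe();print(s["tool_pos"],s["time"],s["contact_force"],s["width"]*85.4, s["ft_torque"])
cv2.imwrite("pics/w8.png",d["img"][:,:,::-1])
t=manip.snapshot("side")["img"]
cv2.imwrite("pics/s8.png",cv2.resize(t[220:350,230:360,::-1],None,fx=4.5,fy=4.5,interpolation=cv2.INTER_CUBIC))
E
```

```text
[440.33  29.83 365.05] 10.0 [-0.61 -0.55 -0.71] 45.27414373147934 [-0.01 -0.02 -0.05]
```

View pics/w8.png

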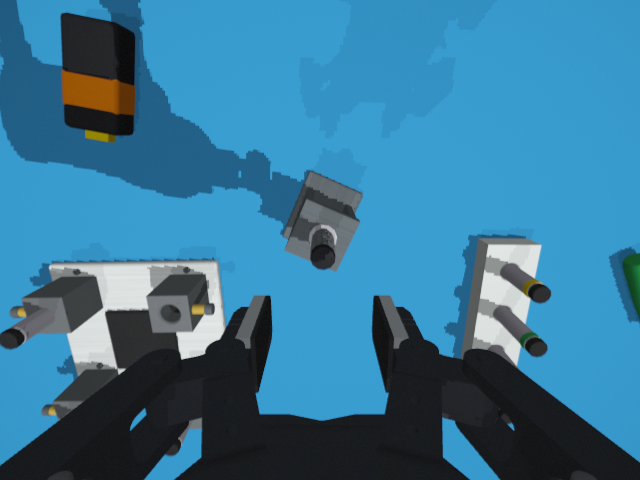

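View pics/s8.png

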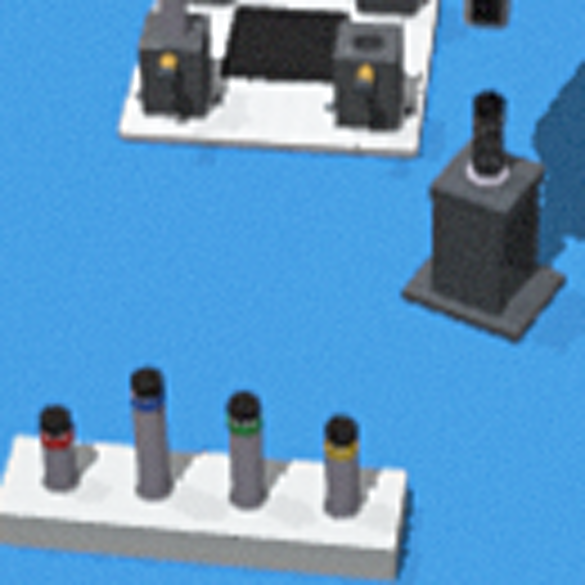

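The rod hangs upright in the stand again, flange on the plate: top at (322,256) in the wrist view and upright in the side view. Next is the red post.

>>> step_arm(series=[[[-35, -34, 0], [0, 0, 0], 45], [[-70, -68, 0], [0, 0, 0], 45], [[-105, -102, 0], [0, 0, 0], 45], [[-140, -136, 10], [0, 0, 0], 45], [[-170, -165, 25], [0, 0, 0], 40], [[-185.4, -179.2, 42.8], [0, 0, 0], 40]])

```text
time: 10.65
tool_pos: [641.8, -134.9, 317.1]
ee_rot: [0.135, -3.137, -0.0]
contact_force: [-0.3, -0.5, 0.8]
width: 0.467
```

I got a sign wrong there: tool y should have been +179. The tips stayed at about 144 mm, above everything, with no contact (force reads zero). Correcting, with tool y positive.

>>> step_arm(series=[[[0, 45, -15], [0, 0, 0], 40], [[0, 90, -15], [0, 0, 0], 40], [[0, 135, -15], [0, 0, 0], 40], [[0, 180, -15], [0, 0, 0], 40], [[0, 225, -15], [0, 0, 0], 40], [[0, 270, -15], [0, 0, 0], 40], [[0, 315, -10], [0, 0, 0], 40], [[0, 350, 0], [0, 0, 0], 40], [[0, 358.4, 0], [0, 0, 0], 40], [[0, 358.4, 0], [0, 0, 0], 40], [[0, 358.4, 0], [0, 0, 0], 40], [[0, 358.4, 0], [0, 0, 0], 40]])

```text
time: 11.85
tool_pos: [609.3, 223.0, 320.0]
ee_rot: [0.135, -3.139, 0.001]
contact_force: [-0.5, -0.0, -0.8]
width: 0.469
```

```bash
python3 - <<'E'
from h import *
from station import manip
np.set_printoptions(precision=2,suppress=True)
d=manip.snapshot("wrist"); s=manip.observe();print(s["tool_pos"],s["time"],s["contact_force"],s["width"]*85.4, R.from_rotvec(s["ee_rot"]).as_matrix())
cv2.imwrite("pics/w9.png",d["img"][:,:,::-1])
x,y,z=s["tool_pos"]
for h in (64,94,84): print(h,proj(d,[x,y,h]))
t=manip.snapshot("side")["img"]
cv2.imwrite("pics/s9.png",t[:,:,::-1])
import pickle;pickle.dump(d,open("w9.pkl","wb"))
E
```

```text
[609.28 223.04 320.2 ] 11.9 [0.6  0.85 0.12] 40.037058784201136 [[-1.   -0.09  0.  ]
 [-0.09  1.   -0.  ]
 [-0.   -0.   -1.  ]]
64 (np.float64(320.18060093784777), np.float64(252.6994955302189))
94 (np.float64(319.9840557097482), np.float64(268.16322632212933))
84 (np.float64(320.0553007856664), np.float64(262.557826054206))
```

View pics/w9.png

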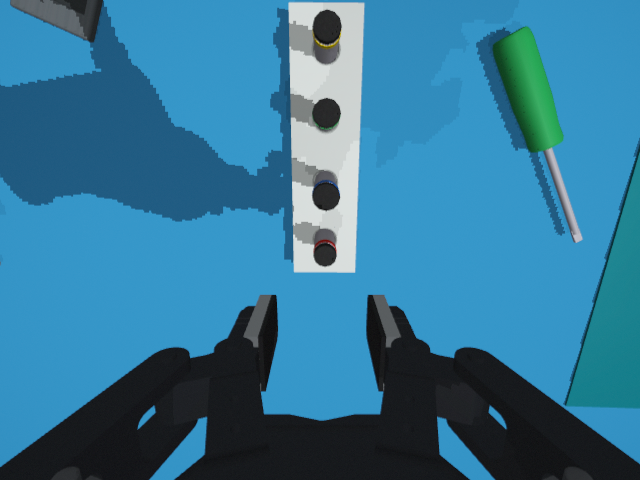

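View pics/s9.png

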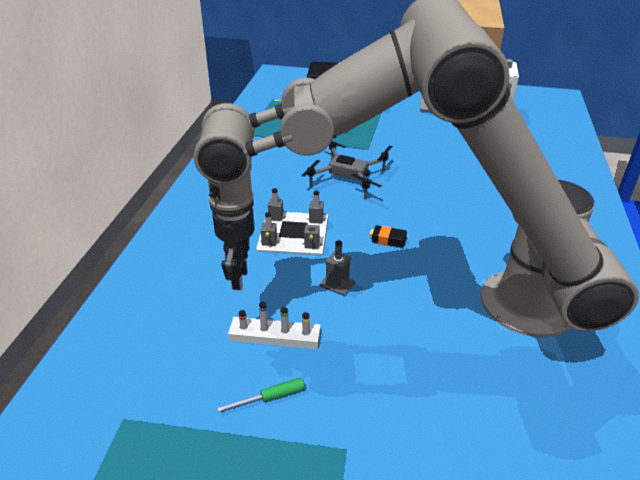

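The red post's top is at (325,254) and the corrected tool axis is at about (321.4,253.5), so I need +2.4 mm in tool y. The jaws line up with the rack's y. Descending to just above first.

>>> step_arm(series=[[[0, 2.4, 30], [0, 0, 0], 40], [[0, 2.4, 65], [0, 0, 0], 40], [[0, 2.4, 80], [0, 0, 0], 40], [[0, 2.4, 80], [0, 0, 0], 40], [[0, 2.4, 80], [0, 0, 0], 40]])

```text
time: 12.45
tool_pos: [609.2, 226.8, 241.2]
ee_rot: [-0.137, 3.137, 0.001]
contact_force: [-0.4, 0.3, 1.0]
width: 0.47
```

```bash
python3 - <<'E'
from h import *
from station import manip
np.set_printoptions(precision=2,suppress=True)
d=manip.snapshot("wrist"); s=manip.observe();print(s["tool_pos"],s["time"],s["contact_force"],s["width"]*85.4)
cv2.imwrite("pics/w10.png",d["img"][:,:,::-1])
x,y,z=s["tool_pos"]
for h in (64,): print(h,proj(d,[x,y,h]))
E
```

```text
[609.35 226.91 241.9 ] 12.5 [0.22 1.05 0.42] 40.189801230804505
64 (np.float64(319.5914670491937), np.float64(304.6809891622328))
```

View pics/w10.png

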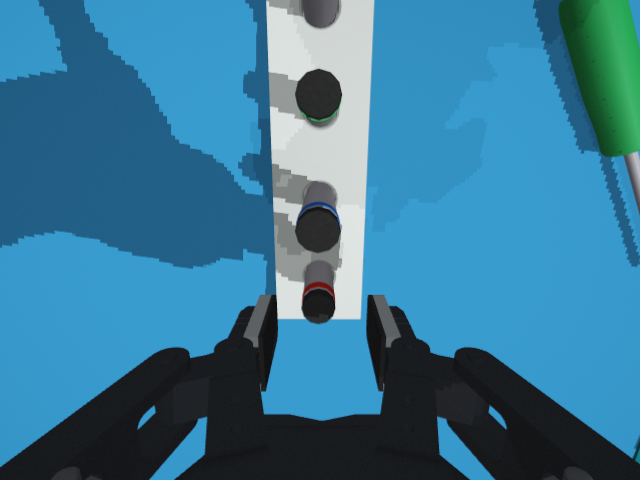

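The red top is at (318.5,305) and the pads are centred at 321.5, so I need −1.3 mm in y. Then down and grip.

>>> step_arm(series=[[[0, -1.3, 10], [0, 0, 0], 40], [[0, -1.3, 22], [0, 0, 0], 40], [[0, -1.3, 32], [0, 0, 0], 40], [[0, -1.3, 34], [0, 0, 0], 40], [[0, -1.3, 34], [0, 0, 0], 40], [[0, -1.3, 34], [0, 0, 0], 40]])

```text
time: 13.1
tool_pos: [608.9, 225.8, 206.2]
ee_rot: [-0.138, 3.138, 0.0]
contact_force: [-0.4, -0.4, -0.4]
width: 0.469
```

```bash
python3 - <<'E'
from h import *
from station import manip
np.set_printoptions(precision=2,suppress=True)
d=manip.snapshot("wrist"); s=manip.observe();print(s["tool_pos"],s["time"],s["contact_force"],s["width"]*85.4)
cv2.imwrite("pics/w11.png",d["img"][:,:,::-1])
E
```

```text
[608.93 225.82 206.46] 13.15 [-0.14  0.36  0.98] 39.93061701834607
```

View pics/w11.png

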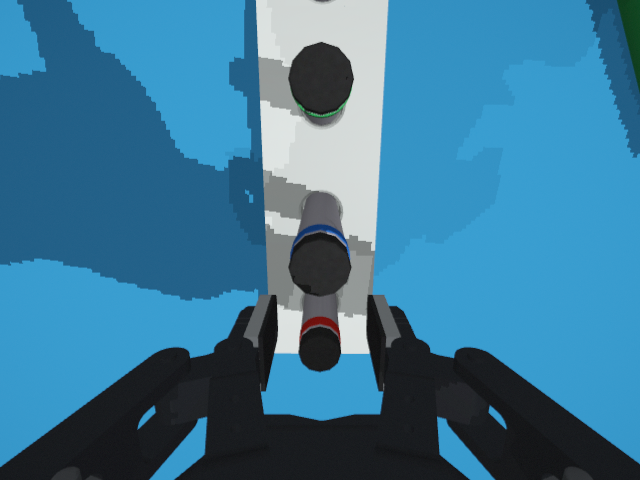

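The post is centred between the pads at (320,350). Closing.

>>> step_arm(series=[[[0, 0, 0], [0, 0, 0], 14], [[0, 0, 0], [0, 0, 0], 10], [[0, 0, 0], [0, 0, 0], 10], [[0, 0, 0], [0, 0, 0], 10], [[0, 0, 0], [0, 0, 0], 10], [[0, 0, 0], [0, 0, 0], 10], [[0, 0, 0], [0, 0, 0], 10], [[0, 0, -3], [0, 0, 0], 10], [[0, 0, -3], [0, 0, 0], 10], [[0, 0, -3], [0, 0, 0], 10]], grip_force=50)

```text
time: 14.15
tool_pos: [608.6, 225.7, 208.7]
ee_rot: [0.138, -3.138, 0.0]
contact_force: [-0.1, 0.3, 0.3]
width: 0.173
```

```bash
python3 - <<'E'
from h import *
from station import manip
np.set_printoptions(precision=2,suppress=True)
d=manip.snapshot("wrist"); s=manip.observe();print(s["tool_pos"],s["time"],s["contact_force"],s["width"]*85.4)
cv2.imwrite("pics/w12.png",d["img"][:,:,::-1])
E
```

```text
[608.58 225.68 208.65] 14.2 [ 0.24  0.7  -0.9 ] 14.253457180457945
```

View pics/w12.png

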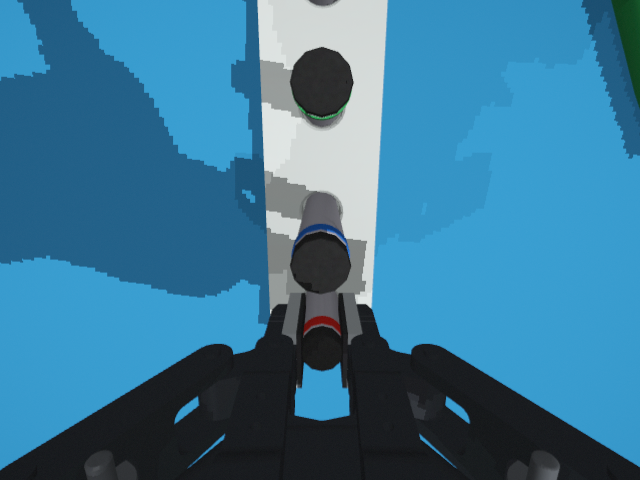

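Gripped with 14 mm opening. Lift clear and carry it to the socket.

>>> step_arm(series=[[[0, 0, -25], [0, 0, 0], 10], [[0, 0, -65], [0, 0, 0], 10], [[0, 0, -111], [0, 0, 0], 10], [[12, -36, -111], [0, 0, 0], 10], [[26, -76, -111], [0, 0, 0], 10], [[40, -117, -111], [0, 0, 0], 10], [[54, -158, -111], [0, 0, 0], 10], [[68, -199, -111], [0, 0, 0], 10], [[82, -240, -111], [0, 0, 0], 10], [[96, -281, -111], [0, 0, 0], 10], [[107.7, -314.8, -111], [0, 0, 0], 10], [[107.7, -314.8, -100], [0, 0, 0], 10]])

```text
time: 15.4
tool_pos: [528.6, -101.2, 310.0]
ee_rot: [-0.131, 3.136, -0.003]
contact_force: [0.4, -0.6, -0.5]
width: 0.17
```

>>> step_arm(series=[[[0, 0, 20], [0, 0, 0], 10], [[0, 0, 27], [0, 0, 0], 10], [[0, 0, 27], [0, 0, 0], 10], [[0, 0, 27], [0, 0, 0], 10], [[0, 0, 27], [0, 0, 0], 10]])

```text
time: 15.9
tool_pos: [529.5, -96.9, 282.8]
ee_rot: [-0.139, 3.137, -0.001]
contact_force: [0.6, 0.2, -0.2]
width: 0.174
```

```bash
python3 - <<'E'
from h import *
from station import manip
np.set_printoptions(precision=2,suppress=True)
d=manip.snapshot("wrist"); s=manip.observe();print(s["tool_pos"],s["time"],s["contact_force"],s["width"]*85.4,s["ft_torque"])
cv2.imwrite("pics/w13.png",cv2.resize(d["img"][200:400,220:420,::-1],None,fx=3,fy=3,interpolation=cv2.INTER_CUBIC))
x,y,z=s["tool_pos"]
for h in (80,60): print(h,proj(d,[x,y,h]))
t=manip.snapshot("side")["img"]
cv2.imwrite("pics/s13.png",cv2.resize(t[170:270,250:350,::-1],None,fx=6,fy=6,interpolation=cv2.INTER_CUBIC))
E
```

```text
[529.4  -96.95 282.81] 15.95 [-0.42 -0.38 -0.97] 14.587015875915785 [ 0.04 -0.   -0.01]
80 (np.float64(319.69099212560656), np.float64(282.7402139116052))
60 (np.float64(319.87287478359985), np.float64(269.4374100363001))
```

View pics/w13.png

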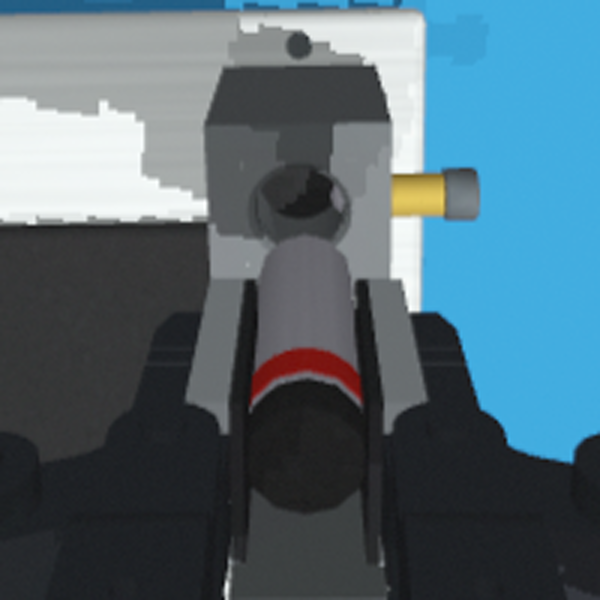

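View pics/s13.png

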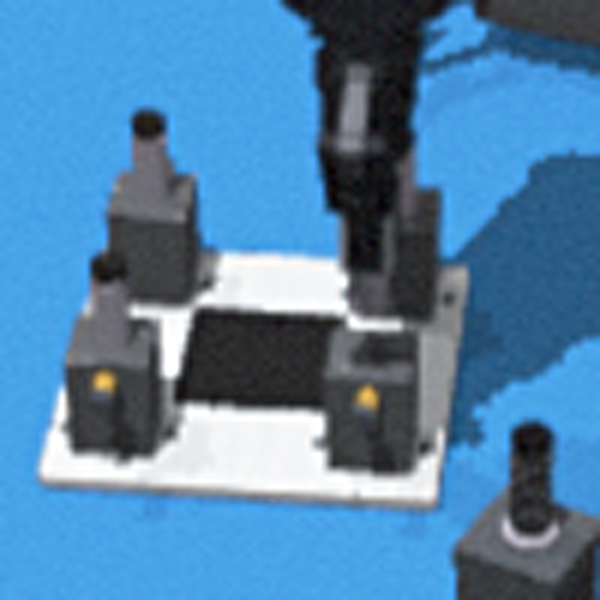

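The post's axis is at zoom column 305.5 and the bore at about 300, so roughly −1 mm in y. I'll compute the fore-aft offset numerically.

```bash
python3 - <<'E'
from h import *
from station import manip
np.set_printoptions(precision=1,suppress=True)
d=manip.snapshot("wrist"); s=manip.observe(); x,y,z=s["tool_pos"];print(x,y,z)
img=d["img"]; cv2.imwrite("pics/w14.png",cv2.resize(img[245:375,280:365,::-1],None,fx=6,fy=6,interpolation=cv2.INTER_CUBIC)[:600*1])
P=lambda dx,dy,h:np.array(proj(d,[x+dx,y+dy,h]))
print("top c",P(0,0,z-142.3),"top near/far",P(-8,0,z-142.3),P(8,0,z-142.3))
print("foot c",P(0,0,z-200.3),"near chamf",P(-6,0,z-200.3),P(-8,0,z-197.3))
print("rim c",P(0,0,60),"near",P(-8.75,0,60),"far",P(8.75,0,60),"sock edges",P(-18,0,60),P(18,0,60),P(0,-18,60),P(0,18,60))
E
```

```text
529.2764480582176 -97.1177530688601 282.6843704961343
top c [318.8 346.9] top near/far [320.7 327.7] [316.9 365.3]
foot c [319.6 284.5] near chamf [320.6 274. ] [321.  272.5]
rim c [319.8 269.5] near [321.2 255.4] far [318.6 283.1] sock edges [322.6 240.2] [317.2 297.2] [289.4 266.9] [350.2 272. ]
```

View pics/w14.png

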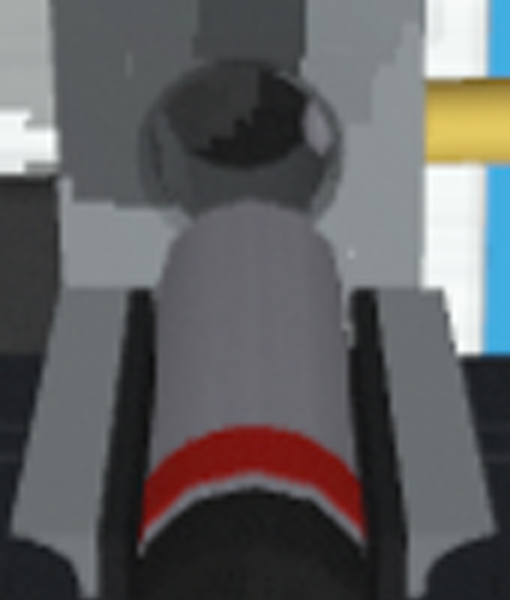

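The post's foot and top both sit about 2.2 mm farther in x than the tool axis, while the bore is on it in x and −1 mm in y. Shift (+2.2, −1.0) in the tool frame and lower to just above the rim.

>>> step_arm(series=[[[2.2, -1, 8], [0, 0, 0], 10], [[2.2, -1, 15], [0, 0, 0], 10], [[2.2, -1, 17], [0, 0, 0], 10], [[2.2, -1, 17], [0, 0, 0], 10], [[2.2, -1, 17], [0, 0, 0], 10]])

```text
time: 16.55
tool_pos: [527.0, -98.5, 265.0]
ee_rot: [0.138, -3.138, -0.0]
contact_force: [-0.2, 0.4, -0.1]
width: 0.171
```

```bash
python3 - <<'E'
from h import *
from station import manip
np.set_printoptions(precision=1,suppress=True)
d=manip.snapshot("wrist"); s=manip.observe(); x,y,z=s["tool_pos"];print(x,y,z,s["contact_force"])
img=d["img"]; cv2.imwrite("pics/w15.png",cv2.resize(img[245:385,270:375,::-1],None,fx=5,fy=5,interpolation=cv2.INTER_CUBIC)[:600*1])
t=manip.snapshot("side")["img"]
cv2.imwrite("pics/s15.png",cv2.resize(t[200:260,280:340,::-1],None,fx=8,fy=8,interpolation=cv2.INTER_CUBIC))
P=lambda dx,dy,h:np.array(proj(d,[x+dx,y+dy,h]))
print("rim c",P(0,0,60),"near",P(-8.75,0,60),"far",P(8.75,0,60),"foot near",P(-6,0,z-200.3))
E
```

```text
527.069190810605 -98.53385578586436 265.1690549512943 [ 0.6  0.2 -1.1]
rim c [319.6 281.8] near [321.  266.6] far [318.2 296.5] foot near [320.6 274.8]
```

View pics/w15.png

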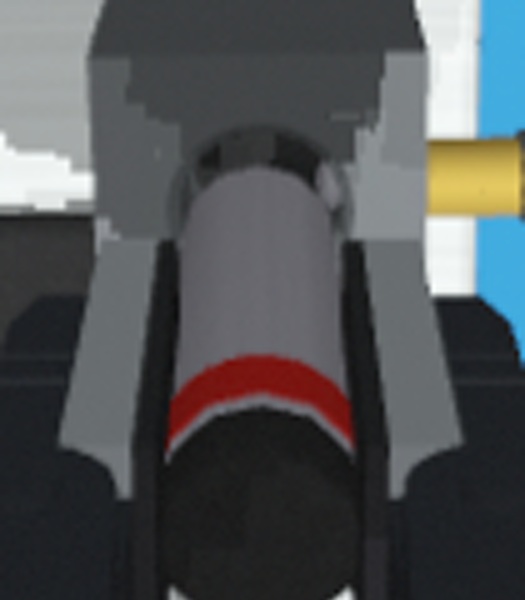

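View pics/s15.png

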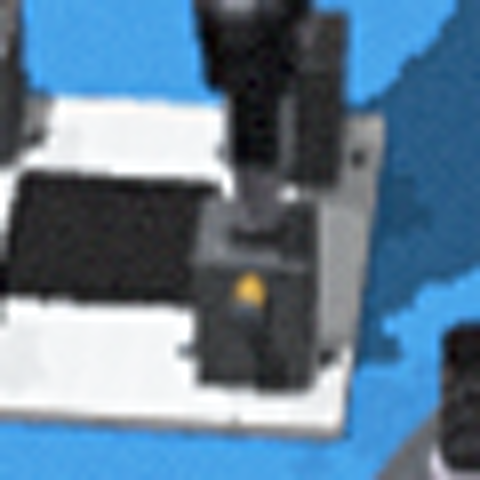

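The foot is at zoom (261,167) and the bore (rim edge at 127) is centred at about 263. Computed offsets are below 0.5 mm in both axes. Entering slowly.

>>> step_arm(series=[[[0, 0.2, 3], [0, 0, 0], 10], [[0, 0.2, 4.5], [0, 0, 0], 10], [[0, 0.2, 5.5], [0, 0, 0], 10], [[0, 0.2, 6.5], [0, 0, 0], 10], [[0, 0.2, 7.5], [0, 0, 0], 10], [[0, 0.2, 8], [0, 0, 0], 10], [[0, 0.2, 8], [0, 0, 0], 10]])

```text
time: 17.35
tool_pos: [527.0, -98.3, 257.0]
ee_rot: [0.138, -3.139, -0.0]
contact_force: [-0.8, 0.5, -1.9]
width: 0.17
```

>>> step_arm(series=[[[0, 0, 1], [0, 0, 0], 10], [[0, 0, 2], [0, 0, 0], 10], [[0, 0, 3], [0, 0, 0], 10], [[0, 0, 4], [0, 0, 0], 10], [[0, 0, 4], [0, 0, 0], 10]])

```text
time: 17.85
tool_pos: [526.9, -98.3, 252.9]
ee_rot: [0.138, -3.138, -0.0]
contact_force: [-0.3, 0.8, -0.6]
width: 0.166
```

Foot is about 7 mm below the rim and free. Next is the plunger.

>>> step_arm(series=[[[0, 0, 1], [0, 0, 0], 10], [[0, 0, 2], [0, 0, 0], 10], [[0, 0, 3], [0, 0, 0], 10], [[0, 0, 4], [0, 0, 0], 10], [[0, 0, 5], [0, 0, 0], 10], [[0, 0, 6], [0, 0, 0], 10], [[0, 0, 6], [0, 0, 0], 10]])

```text
time: 18.55
tool_pos: [527.0, -98.4, 246.9]
ee_rot: [-0.138, 3.138, -0.0]
contact_force: [0.2, -3.0, -1.5]
width: 0.171
```

>>> step_arm(series=[[[0, 0, 1], [0, 0, 0], 10], [[0, 0, 2], [0, 0, 0], 10], [[0, 0, 3], [0, 0, 0], 10], [[0, 0, 3.6], [0, 0, 0], 10], [[0, 0, 4.2], [0, 0, 0], 10], [[0, 0, 4.6], [0, 0, 0], 10], [[0, 0, 4.6], [0, 0, 0], 10]])

```text
time: 19.25
tool_pos: [526.9, -98.3, 242.4]
ee_rot: [0.138, -3.138, -0.0]
contact_force: [1.0, -3.1, 0.6]
width: 0.167
```

>>> step_arm(series=[[[0, 0, 0.5], [0, 0, 0], 10], [[0, 0, 0.9], [0, 0, 0], 10], [[0, 0, 0.9], [0, 0, 0], 10]])

```text
time: 19.55
tool_pos: [527.0, -98.3, 241.9]
ee_rot: [-0.138, 3.138, -0.0]
contact_force: [-0.6, -3.0, 4.8]
width: 0.168
```

>>> step_arm(series=[[[0, 0, 0.4], [0, 0, 0], 10], [[0, 0, 0.7], [0, 0, 0], 10], [[0, 0, 0.7], [0, 0, 0], 10], [[0, 0, 0.7], [0, 0, 0], 10]])

```text
time: 19.95
tool_pos: [527.0, -98.3, 241.5]
ee_rot: [-0.138, 3.138, -0.0]
contact_force: [-1.4, -2.5, 7.9]
width: 0.173
```

Force rises about 8 N/mm, which matches the rubber bottom: roughly 6 N on the floor and 3 N plunger drag. Hold briefly, then release and rise.

>>> step_arm(series=[[[0, 0, 0.2], [0, 0, 0], 10], [[0, 0, 0.2], [0, 0, 0], 10], [[0, 0, 0.2], [0, 0, 0], 10], [[0, 0, 0.2], [0, 0, 0], 24], [[0, 0, 0.2], [0, 0, 0], 40], [[0, 0, 0.2], [0, 0, 0], 40], [[0, 0, 0.2], [0, 0, 0], 40], [[0, 0, -20], [0, 0, 0], 40], [[0, 0, -60], [0, 0, 0], 40], [[0, 0, -100], [0, 0, 0], 40], [[0, 0, -100], [0, 0, 0], 40], [[0, 0, -100], [0, 0, 0], 40]])

```text
time: 21.15
tool_pos: [526.9, -98.2, 341.5]
ee_rot: [-0.138, 3.137, -0.001]
contact_force: [0.5, -0.5, -0.4]
width: 0.466
```

```bash
python3 - <<'E'
from h import *
from station import manip
np.set_printoptions(precision=1,suppress=True)
d=manip.snapshot("wrist"); s=manip.observe(); x,y,z=s["tool_pos"];print(x,y,z,s["contact_force"],s["width"],s["time"])
cv2.imwrite("pics/w20.png",d["img"][:,:,::-1])
t=manip.snapshot("side")["img"]
cv2.imwrite("pics/s20.png",cv2.resize(t[180:350,220:390,::-1],None,fx=3.5,fy=3.5,interpolation=cv2.INTER_CUBIC))
t=manip.snapshot("top")["img"]
cv2.imwrite("pics/t20.png",cv2.resize(t[150:300,180:420,::-1],None,fx=3.3,fy=3.3,interpolation=cv2.INTER_CUBIC))
E
```

```text
526.6518907716277 -98.13833735710105 340.3411221557513 [ 0.4 -0.7  0.1] 0.47051885221797607 21.2
```

View pics/w20.png

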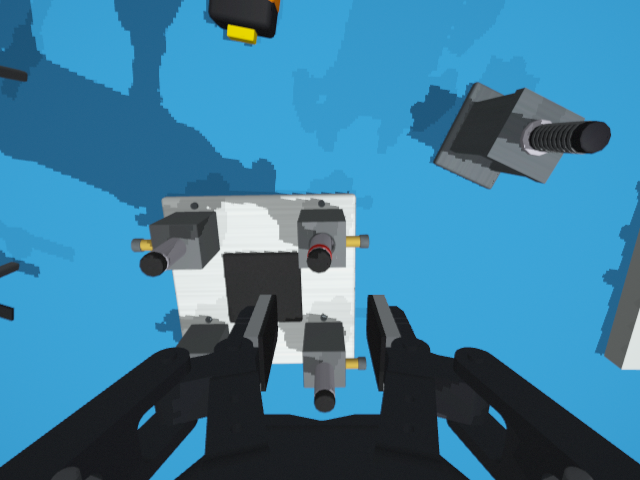

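View pics/s20.png

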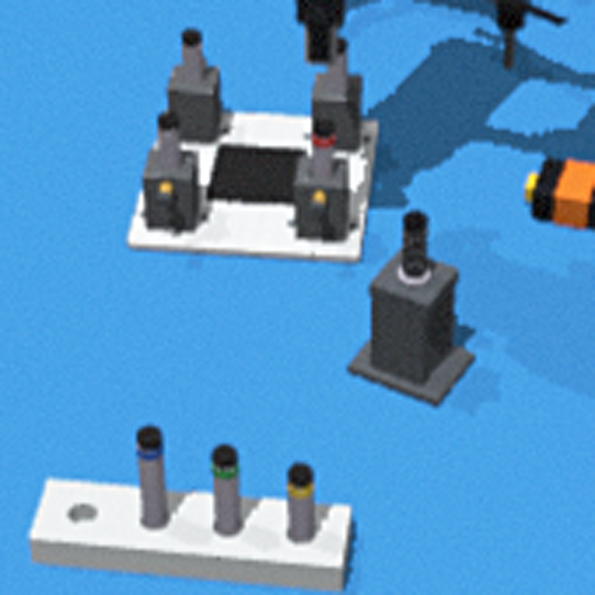

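View pics/t20.png

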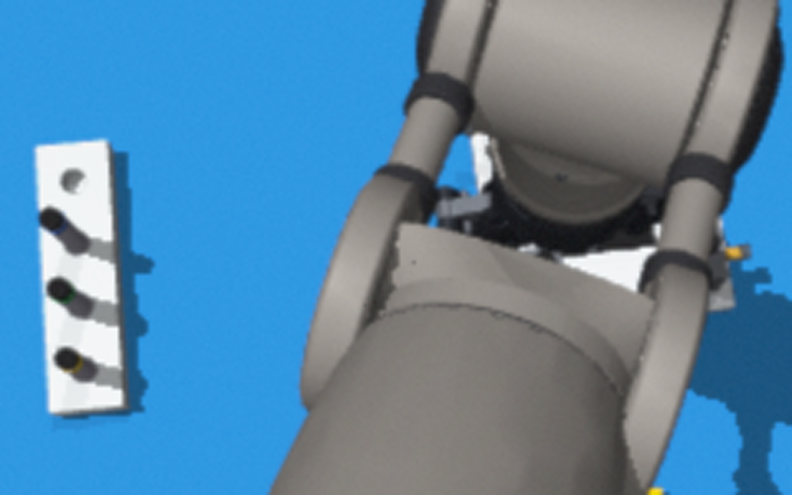

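The wrist view shows the red post upright in the socket (top at (320,260)). The rod is in its stand and the other three posts are untouched. I'll check the top height against its neighbours.

```bash
python3 - <<'E'
from h import *
from station import manip
S=manip.snapshot("side"); t=S["img"][:,:,::-1]
cv2.imwrite("pics/s21.png",cv2.resize(t[205:255,255:325],None,fx=11,fy=11,interpolation=cv2.INTER_CUBIC))
# grid geometry: socket +(from p1/p3 offsets)
c=np.array([529.2,-97.3]); a=np.radians(5.); ux=np.array([np.cos(a),np.sin(a)]);uy=np.array([-ux[1],ux[0]])
z=lambda p:((p[0]-255+.5)*11-.5,(p[1]-205+.5)*11-.5)
for n,q in [("new",c),("p1",c+110*ux)]:
    for h in (60,98,100,102): print(n,q,h,np.round(z(proj(S,[*q,h])),1))
E
```

```text
new [529.2 -97.3] 60 [629.5 262. ]
new [529.2 -97.3] 98 [629.2 125.8]
new [529.2 -97.3] 100 [629.2 118.5]
new [529.2 -97.3] 102 [629.2 111.2]
p1 [638.78141679 -87.7128683 ] 60 [153.8 228.1]
p1 [638.78141679 -87.7128683 ] 98 [145.9  92.2]
p1 [638.78141679 -87.7128683 ] 100 [145.5  85. ]
p1 [638.78141679 -87.7128683 ] 102 [145.1  77.7]
```

View pics/s21.png

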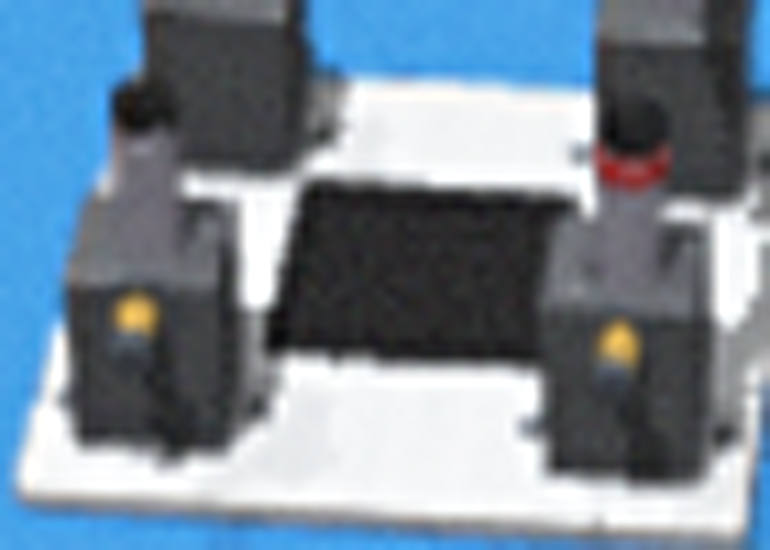

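By eye the red post's top looks slightly high next to its neighbour: 15–18 zoom pixels difference where I'd expect about 30. I'll measure this properly.

```bash
python3 - <<'E'
from h import *
from station import manip
S=manip.snapshot("side"); t=S["img"].astype(int).sum(2)//3
print("p1"); 
for v in range(208,222): print(v,t[v,262:274])
print("new")
for v in range(208,226): print(v,t[v,305:319])
E
```

```text
p1
208 [159 155 157 155 159 157  74  59  66  64  65  63]
209 [159 155 151 158 160 156  76  64  69  62  63  64]
210 [153 159 157 159 164 157  76  64  69  66  65  68]
211 [155 157 157 154 145 139  64  58  57  64  67  68]
212 [156 156 159 137  92  82  43  42  53  68  74  64]
213 [157 159 150  75  42  37  37  48  42  63  64  66]
214 [154 156 151  56  25  40  37  33  40  59  63  68]
215 [159 159 152  56  26  26  26  27  31  56  68  67]
216 [155 160 154  87  40  33  31  59  44  65  63  67]
217 [155 156 158 114  85  87  94  97  79  73  65  65]
218 [156 155 158 130 117 129 130 109 100  82  58  65]
219 [157 157 164 145 112 113 116 111  96  81  69  60]
220 [155 168 187 154 111 108 111 113 104 110 139 111]
221 [155 169 199 156 111 109 114 110 107 159 223 205]
new
208 [156 157 157 156  97  92  99 107 104 117 119 122 122 117]
209 [153 155 157 156  71  59  65  67  67  65  65  68  69  69]
210 [154 159 160 152  72  55  63  64  66  58  66  61  65  61]
211 [155 152 157 151  74  59  67  67  64  64  68  62  63  64]
212 [168 165 161 144  67  65  71  67  63  73  63  67  65  64]
213 [217 218 209 197  75  55  63  60  59  57  66  65  66  66]
214 [248 251 254 255  92  39  49  45  47  53  54  64  64  69]
215 [245 247 255 255  90  32  37  41  39  31  46  59  61  64]
216 [245 247 253 254  82  19  28  43  37  35  43  72  65  65]
217 [243 245 241 237  82  16  19  37  29  34  47  62  65  67]
218 [243 226 174 160  88  56  26  27  33  48  68  66  66  70]
219 [246 227 164 153 103  82  63  74  70  65  88  66  64  63]
220 [252 248 238 233 102  65  93  99  89  61  64  59  63  66]
221 [243 250 251 254 115  79  80  78  83  84  69  62  55  59]
222 [145 181 206 254 142 106 111 105 103 104  85  72  75  72]
223 [ 41  60 133 251 155 112 113 114 114 110 131 172 177 163]
224 [ 53  79 112 192 139 120 117 116 115 117 173 222 223 222]
225 [ 77 117 114 120 114 112 120 117 114 104 110 110 112 137]
```

```bash
python3 - <<'E'
from h import *
from station import manip
S=manip.snapshot("side"); im=S["img"].astype(int)
w=np.clip(im[:,:,0]-im[:,:,2]-30,0,None).astype(float)
for n,(u0,u1,v0,v1) in {"p1":(258,275,225,242),"new":(303,320,228,246)}.items():
    s=w[v0:v1,u0:u1]; V,U=np.mgrid[v0:v1,u0:u1]; b=np.array([(s*U).sum(),(s*V).sum()])/s.sum(); print(n,b)
g=im.sum(2)//3
# rim front edge and base bottom: brightness profiles
for n,us,vs in [("p1",(263,264,265,270,271,272,273),range(226,252)),("new",(306,307,314,315,316,317),range(226,256))]:
    print(n); print([ (v,int(g[v,list(us)].mean())) for v in vs])
# direct calc of brass positions expected
c=np.array([529.2,-97.3])
for yaw in (4,5,6):
    a=np.radians(yaw); ux=np.array([np.cos(a),np.sin(a)]);uy=np.array([-ux[1],ux[0]])
    f=lambda q,h:np.array(proj(S,[*q,h]))
    print(yaw,"brass",f(c+28*uy,51),f(c+110*ux+28*uy,51),"top",f(c,100),f(c+110*ux,100), f(c,102))
# redo raycast of brass at plunger height
E
```

```text
p1 [266.8719346  233.07084469]
new [310.87394958 235.68207283]
p1
[(226, 100), (227, 105), (228, 110), (229, 117), (230, 113), (231, 74), (232, 65), (233, 69), (234, 69), (235, 66), (236, 65), (237, 62), (238, 60), (239, 63), (240, 62), (241, 59), (242, 55), (243, 52), (244, 51), (245, 91), (246, 181), (247, 234), (248, 249), (249, 245), (250, 182), (251, 135)]
new
[(226, 90), (227, 98), (228, 95), (229, 102), (230, 109), (231, 117), (232, 112), (233, 88), (234, 61), (235, 63), (236, 63), (237, 64), (238, 64), (239, 64), (240, 63), (241, 62), (242, 65), (243, 64), (244, 62), (245, 56), (246, 55), (247, 53), (248, 108), (249, 198), (250, 245), (251, 246), (252, 232), (253, 154), (254, 134), (255, 147)]
4 brass [310.21958191 237.9304705 ] [266.63966298 234.29210635] top [311.74715553 215.31723832] [267.91654613 211.83169328] [311.74574322 214.65316654]
5 brass [310.41491267 237.94572395] [266.68603854 234.76636251] top [311.74715553 215.31723832] [267.77077446 212.27011107] [311.74574322 214.65316654]
6 brass [310.61067737 237.95890551] [266.74638047 235.24054374] top [311.74715553 215.31723832] [267.63802059 212.71036357] [311.74574322 214.65316654]
```

The side view puts the red post's top 0–2 mm high, which is at the limit of its resolution. The forces say it is seated. For a sharper check I'll back off and tilt so the wrist camera sees all the tops obliquely.

>>> step_arm(series=[[[30, 0, 0], [0, -8, 0], 40], [[60, 1, 0], [0, -16, 0], 40], [[90, 2, 0], [0, -24, 0], 40], [[111, 3, 0], [0, -32, 0], 40], [[111, 3, 0], [0, -40, 0], 40], [[111, 3, 0], [0, -40, 0], 40], [[111, 3, 0], [0, -40, 0], 40], [[111, 3, 0], [0, -40, 0], 40]])

```text
time: 22.25
tool_pos: [416.1, -105.1, 340.6]
ee_rot: [-0.107, 2.444, 0.04]
contact_force: [-0.6, 0.7, -0.3]
width: 0.465
```

```bash
python3 - <<'E'
from h import *
from station import manip
d=manip.snapshot("wrist"); s=manip.observe(); print(s["tool_pos"],s["ee_rot"],s["time"],s["contact_force"])
cv2.imwrite("pics/w22.png",d["img"][:,:,::-1])
import pickle;pickle.dump(d,open("w22.pkl","wb")); print(d["cam_to_world"])
E
```

```text
[ 416.33240694 -105.11001929  340.75274508] [-0.1078887   2.44339913  0.03961879] 22.3 [ 0.0297808  -0.69318741  0.34370113]
[[-8.84256542e-02  5.45786389e-01  8.33245535e-01  3.79762673e+02]
 [ 9.96082082e-01  4.74613448e-02  7.46184061e-02 -1.07324730e+02]
 [ 1.17875674e-03  8.36579129e-01 -5.47844843e-01  2.70533847e+02]
 [ 0.00000000e+00  0.00000000e+00  0.00000000e+00  1.00000000e+00]]
```

View pics/w22.png

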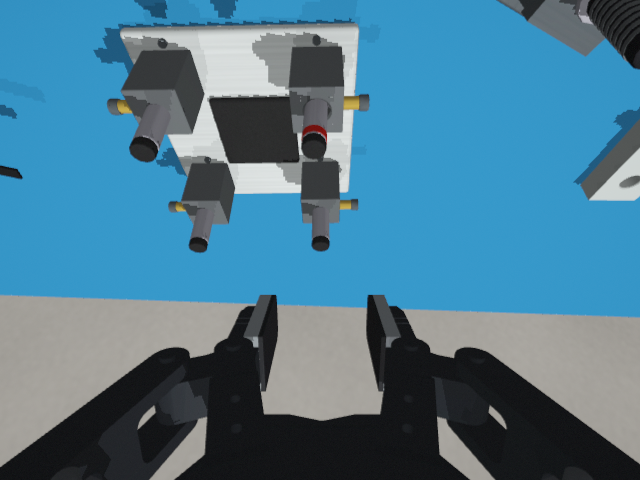

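All four tops are visible: red at (314,147), the neighbours at (144,149), (320,243) and (199,245). Zooming for exact positions.

```bash
python3 - <<'E'
from h import *
import pickle
d=pickle.load(open("w22.pkl","rb")); im=d["img"][:,:,::-1]
def z(u,v,r=20,f=14): return cv2.resize(im[v-r:v+r,u-r:u+r],None,fx=f,fy=f,interpolation=cv2.INTER_CUBIC)
a=cv2.convertScaleAbs(cv2.vconcat([cv2.hconcat([z(314,143,20,10),z(144,145,20,10)]),cv2.hconcat([z(320,240,14,14)[:390,:].copy(),z(199,242,14,14)[:390,:].copy()]) if 0 else cv2.hconcat([cv2.resize(z(320,240),(400,400)),cv2.resize(z(199,242),(400,400))])]),alpha=2.2)
cv2.imwrite("pics/w22z.png",cv2.resize(a,(600,600)))
E
```

```text
(no output)
```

View pics/w22z.png

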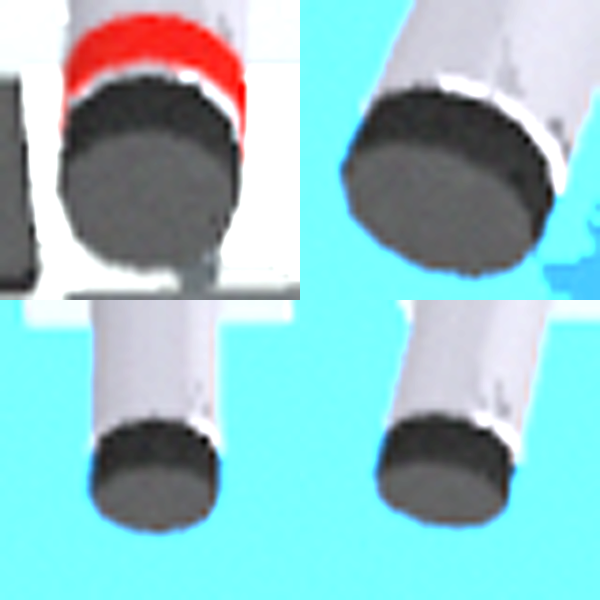

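```bash
python3 - <<'E'
from h import *
import pickle
np.set_printoptions(precision=1,suppress=True)
d=pickle.load(open("w22.pkl","rb"))
px={"new":(314.0,149.8),"p3":(142.7,152.6),"p1":(320.6,246.6),"p2":(198.1,248.0)}
Q={k:plane(d,u-.5,v-.5,100)[:2] for k,(u,v) in px.items()}
for k in Q: print(k,Q[k])
print("sides p1-p2",np.linalg.norm(Q["p1"]-Q["p2"]),"p2-p3",np.linalg.norm(Q["p2"]-Q["p3"]),"new-p1",np.linalg.norm(Q["new"]-Q["p1"]),"new-p3",np.linalg.norm(Q["new"]-Q["p3"]))
pred=Q["p1"]+Q["p3"]-Q["p2"]; print("pred new",pred,"diff",Q["new"]-pred)
for h in (98,99,101,102): print(h,plane(d,px["new"][0]-.5,px["new"][1]-.5,h)[:2]-pred)
E
```

```text
new [529.3 -99. ]
p3 [ 541.  -206.4]
p1 [639.1 -85.5]
p2 [ 650.9 -194.5]
sides p1-p2 109.6874193037328 p2-p3 110.48848396723582 new-p1 110.5939620522313 new-p3 108.10545759522559
pred new [529.3 -97.4] diff [ 0.1 -1.6]
98 [ 1.8 -1.5]
99 [ 1.  -1.5]
101 [-0.8 -1.6]
102 [-1.7 -1.7]
```

The red post's top falls within about 0.3 mm of level with the other three (x residual 0.1 mm). Its sideways offset of about 1.6 mm or less, towards −y away from the plunger, is within the 4 mm allowed. The robot is clear, so I'm handing in.

```bash
python3 - <<'E'
from station import manip
print(manip.observe()["contact_force"],manip.sign_off())
E
```

```text
the job is handed in; nothing more can be done
[ 0.0297808  -0.69318741  0.34370113] None
```

The red-banded post is fitted in the open socket, the depth rod is back in its stand, and I handed the job in at about 22 s. `sign_off` gives no verdict, so what follows rests on my own checks.

- **Depth:** the rod met the rubber bottom about 18 mm below the rim. I held it there at about 6 N for more than 0.6 s, which means the red post (58 mm).
- **Fitting the post:** I pressed it past the plunger until the force rose by about 8 N/mm, as expected from the rubber floor. The total was about 9 N, of which I estimate 6 N on the floor, and then I let go.
- **Level check:** an oblique wrist view puts its top within about 0.3 mm of the other three. It read about 1.6 mm off the expected position sideways, away from the plunger, with 4 mm allowed. A coarser side view had suggested it was 0–2 mm high; I trusted the sharper wrist view.
- **Everything else:** in the pictures after the post was fitted, the rod hung upright in its stand and the other three spares stood in the rack. I saw no sign that the drone, battery or screwdriver had moved, but did not measure them. The wrist force read zero within its noise at hand-in.
- **One slip:** a wrong sign once sent the empty gripper over the cradle instead of the rack. It stayed about 40 mm above the posts and touched nothing.

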